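# Close up a small casting mould

### The job

Put the casting mould together on its steel stand: first the bottom piece into the stand's dish, then the core tube over the stub on the bottom piece, then the top half over the core, and last the pouring basin over the top half's neck, each fully seated and level. Lower the clay pieces into place gently, never letting one drop, and leave the jar, tin, rubbing stone, brush and trowel where they lie.

Things in the scene. Friction and masses are not known exactly. Their poses are not given: they have to be found in the camera images.
- stand: Round dark steel stand fixed to the bench, 132 mm in diameter, 20 mm high, a shallow dish: its floor lies 12 mm above the bench, inside a lip 8 mm wide and 8 mm higher than that floor (inner diameter 116 mm). It stands anywhere among the mould pieces. Origin: centre of its underside; z up.
- bottom: Bottom piece of the mould, grey-brown clay, 0.4 kg: a disc 106 mm across, 22 mm thick, with a solid upright stub in its middle, 36 mm across, 30 mm tall (up to 52 mm above its underside, edge chamfered 4 mm). Take it by the stub. Seated, its underside lies on the stand's dish floor, 5 mm play all round. Origin: centre of its underside; z up.
- core: Core of the mould, grey-brown clay, 0.12 kg: a plain upright tube open at both ends, outer diameter 60 mm, bore 46 mm, 44 mm tall. Seated, it stands on the bottom piece's disc (22 mm above that piece's underside) around the stub, with 5 mm play all round. Origin: centre of its lower end; z along the tube, up.
- top: Top half of the mould, clay, 0.55 kg, a stepped bell: body 108 mm across up to 50 mm, shoulder 96 mm across up to 62 mm, neck 36 mm across up to 92 mm with a 20 mm hole through it. Hollow below: bore 72 mm, 50 mm deep. Take it by the neck. Seated, its underside lies on the bottom piece's disc (22 mm above that one's underside), 6 mm play round the core. Origin: centre of its underside; z up.
- basin: Pouring basin, clay, 0.22 kg: open oblong box, 84 mm (x) by 56 mm (y), 52 mm tall, walls 5 mm; floor 26 mm up with an 18 mm square hole. Below: a socket 46 by 46 mm, 20 mm deep. Take it across the 56 mm. Seated over the top half's neck, 5 mm play, its underside is 72 mm above that of the top half; its turn does not matter. Origin: centre of its underside; z up.
- jar: Bystander: small closed jar with an orange cap and paper label, 44 mm in diameter, 58 mm tall, standing loose. Origin: centre of its underside.
- tin: Bystander: small closed bare-metal tin without label, 46 mm in diameter, 45 mm tall, standing loose. Origin: centre of its underside.
- stone: Bystander: grey rubbing stone, a block 50 mm along its x, 90 mm along its y, 22 mm tall, lying loose. Origin: centre of its underside.
- brush: Bystander: brush 180 mm long lying loose beyond the mould pieces, handle to its -x, about 20 mm high.
- trowel: Bystander: wooden-handled slick trowel 200 mm long lying loose on the robot's side of the mould pieces, handle to its -x, about 30 mm high.

How it is judged:
By the outcome, as a careful person would: the job done as asked, in the order asked, and still so for the second after the job is handed in, with the robot touching nothing.
It also fails if it takes over 106 s, if anything falls off the work surface, if the arm or the gripper's body presses on something with over 40 N, if the wrist force passes 120 N, or if a joint passes its speed limit or range.

### The arm

A 6-joint arm with a two-finger parallel gripper is mounted at the origin on the work surface. World frame = base frame: x ahead of the robot, y to its left, z up, the work surface at z = 0. Lengths are in mm, angles in rad, forces in N, time in s.
With the tool pointing down it reaches from about 325 to 900 mm from the base axis. Payload 6.1 kg.
Tool frame: the origin (TCP) lies on the centre line of the jaws, within the pads' length; the fingertips stand tip_reach ahead of it and the grasp point (between the pads) lies 6 mm ahead of it (tip_reach is the distance from the TCP to the fingertips, in mm); z points along the fingers, y is the line along which they close (so a half turn about z gives the same grasp; the last joint's range is limited). The gripper opens to 87 mm and grips with 3 to 60 N. Pads are 19 mm wide; open, the fingers measure 117 mm over their backs; the gripper's body (75 mm by 190 mm) begins 51 mm behind the grasp point.
Start: joints at [-1.31, 0.22, 1.526, -0, 1.395, -0.126], TCP at [235.759, -578.821, 247.538] pointing down, gripper open.
Joint ranges: [-2.98, 2.98], [-0.91, 2.08], [0.09, 2.57], [-1.24, 4.39], [0.2, 2.65], [-2.68, 2.68]. Speed limits (rad/s): [2.57, 2.57, 3.01, 3.14, 3.14, 3.14].

### API

Orientations are given as a rotation vector (axis times angle).
In Python, from plant import get_obs, read_camera, camera_info, sign_off, tip_reach gives the robot as it stands.
- The arm moves only by the tool step_arm, never from a script. Its argument "moves" is a list of rows, each a list of 3 entries, a list of its own where there are three numbers: the shift along the tool's x, y, z in mm, then the turn, a rotation vector about the tool's x, y, z in rad, then the closure, from 0 (fully open) to 1 (shut). A call has exactly 8 rows; each row shifts and turns the commanded pose from where the row before left it, along the tool's axes as they then stand; what a row does not reach is not made up. A row lasts 1/12 s, in which the tool goes at most 41.7 mm and 7.16 degrees, less where a joint would pass 70% of its speed; a pose out of reach is approached as far as the arm can. A call with a gripper value outside its range is refused whole. The fingers move at their own pace and stop on an object; the grip force is fixed at half the most. Time passes only in rows, so rows that do not move let the fingers close, or fill a call up. It gives the time, the measured TCP pose, the force, the opening and the grip force at its end, in the units of the state.
- get_obs(): the state, without advancing time (a new reading comes with each control period).
- read_camera(name): name is "side" or "top" or "wrist"; returns the picture (400x640x3 uint8, blue, green, red); there is no depth.
- camera_info(name): a dict with "camera_matrix" (3x3 intrinsics, pixels), "distortion" ([k1, k2, p1, p2, k3] as OpenCV has them; the pictures are not rectified), "cam_to_world" (4x4, takes a point from camera to world coordinates). Camera axes: x right, y down, z forward; pixel columns grow to the right and rows downward; lengths in mm; the calibration is good to about 2 mm. A picture is of the moment at which its call begins: read the wrist's pose just before it. camera_info takes no time and is no camera call; for the wrist camera it gives the pose at the moment of the call.
- sign_off(): hands the job in; it is judged then, once.
The state is a dict: "clock": time; "qpos": joint angles; "joint_vel": joint speeds; "joint_torque": joint torques, N m; "ee_pos": TCP position; "orientation": TCP orientation; "ft_force": force on the tool from outside, world axes, zero at the start; "wrist_torque": the same for the moment, N m; "gripper_width": finger opening in mm; "finger_force": force on a finger pad.
Only numpy, scipy, OpenCV 4.12 (cv2) and the standard library are available. Lean on these libraries where they do the work, as an engineer would, in place of code of your own. Each camera call takes 0.05 s, during which the arm holds its last target. There are 200 camera calls.

## Working session

There is one attempt and no reset: what is moved stays moved. The work goes in short steps, Python scripts to look and compute and a tool call to move; the robot and the scene stay as the last step left them, time stands still between calls to the robot, and variables do not carry over. Pictures are saved under pics/ and viewed, at most 14 in all, crops included, and the job is handed in when it is done.

Besides the shell and the picture viewer there is one more tool, called after "Emit:" as name([rows], argument=value, ...), one row to a line, values as JSON. step_arm: Moves the arm, as the interface text tells. Its arguments: {"type":"object","properties":{"moves":{"type":"array","items":{"type":"array"}}},"required":["moves"]}

```bash
ls; mkdir -p pics; python3 - <<'E'
from plant import *
import cv2
print(tip_reach() if callable(tip_reach) else tip_reach)
o=get_obs();print({k:(v if not hasattr(v,'round') else v) for k,v in o.items()})
a=[]
for n in("top","side","wrist"):
    i=camera_info(n);print(n,i)
    cv2.imwrite(f"pics/{n}0.png",read_camera(n))
E
```

```text
pics
25.0
{'clock': 0.0, 'qpos': array([-1.31008473e+00,  2.21204615e-01,  1.52762534e+00, -3.47890897e-05,
        1.39470002e+00, -1.26126473e-01]), 'joint_vel': array([ 0.00050378, -0.00051405, -0.00130012,  0.00080404,  0.00217001,
       -0.00015139]), 'joint_torque': array([-8.28418852e-04, -4.94619763e+01, -3.87375641e+01,  6.97897514e-02,
        5.70928305e-02, -1.12643440e-04]), 'ee_pos': array([ 235.60909874, -578.26376148,  246.4430065 ]), 'orientation': array([-3.08111419e+00, -6.03500493e-01,  2.58138714e-04]), 'ft_force': array([ 0.11858619, -0.27430757,  0.65649825]), 'wrist_torque': array([0.01542598, 0.03953027, 0.02390407]), 'finger_force': 0.0, 'gripper_width': 86.87305058541325}
top {'camera_matrix': array([[476.61279662,   0.        , 323.10510474],
       [  0.        , 476.61279662, 195.96844523],
       [  0.        ,   0.        ,   1.        ]]), 'distortion': array([-0.10902514,  0.        ,  0.        ,  0.        ,  0.        ]), 'cam_to_world': array([[ 2.47198806e-03, -9.97636685e-01,  6.86653780e-02,
         4.91291887e+02],
       [-9.99996630e-01, 
[... 770 characters left out ...]
      [ 0.00000000e+00,  0.00000000e+00,  0.00000000e+00,
         1.00000000e+00]])}
wrist {'camera_matrix': array([[357.64053734,   0.        , 313.84414998],
       [  0.        , 357.64053734, 199.21669676],
       [  0.        ,   0.        ,   1.        ]]), 'distortion': array([0.0208586, 0.       , 0.       , 0.       , 0.       ]), 'cam_to_world': array([[ 3.77665670e-01, -8.90430817e-01, -2.53971656e-01,
         3.04500118e+02],
       [-9.25940347e-01, -3.63703827e-01, -1.01754606e-01,
        -5.50325169e+02],
       [-1.76502656e-03,  2.73591824e-01, -9.61844269e-01,
         3.83275633e+02],
       [ 0.00000000e+00,  0.00000000e+00,  0.00000000e+00,
         1.00000000e+00]])}
```

View pics/top0.png

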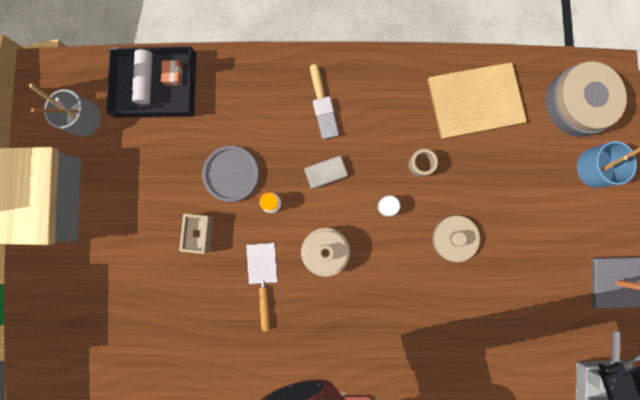

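View pics/side0.png

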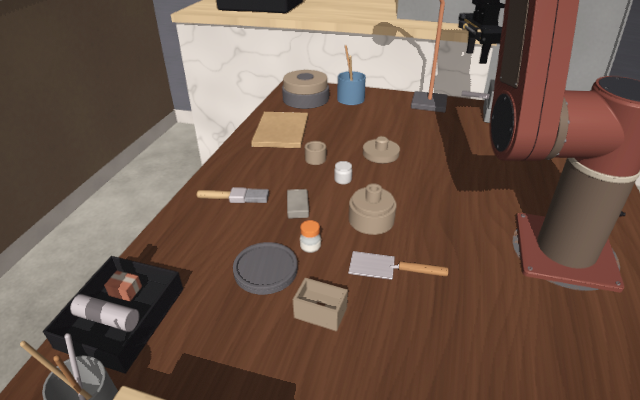

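The top picture shows the stand at (231,173), bottom (457,239), core (424,162), top half (326,252) and basin (195,234), the basin's long side being roughly world x. The bystanders are the jar (270,202), tin (389,206), stone (326,172), brush (323,100) and trowel (262,290). The side picture shows the same layout: stand (265,267), basin (321,303), top half (372,210), core (315,152), bottom (381,149).

```bash
cat > h.py <<'E'
import numpy as np, cv2
from plant import *
from scipy.spatial.transform import Rotation as R
def rays(info,px):
    px=np.asarray(px,float).reshape(-1,1,2)
    u=cv2.undistortPoints(px,info["camera_matrix"],info["distortion"]).reshape(-1,2)
    T=info["cam_to_world"]; return T[:3,3], np.c_[u,np.ones(len(u))]@T[:3,:3].T
def on_plane(info,px,z):
    o,d=rays(info,px); return o+d*((z-o[2])/d[:,2])[:,None]
def project(info,P):
    T=np.linalg.inv(info["cam_to_world"]); 
    return cv2.projectPoints(np.asarray(P,float).reshape(-1,1,3),cv2.Rodrigues(T[:3,:3])[0],T[:3,3],info["camera_matrix"],info["distortion"])[0].reshape(-1,2)
def tri(views):  # [(info,px)...] -> point, residual
    A=np.zeros((3,3));b=np.zeros(3);L=[]
    for i,p in views:
        o,d=rays(i,p);d=d[0]/np.linalg.norm(d[0]);M=np.eye(3)-np.outer(d,d);A+=M;b+=M@o;L.append((o,M))
    x=np.linalg.solve(A,b); return x,[round(float(np.linalg.norm(M@(x-o))),1) for o,M in L]
def snap(n,f=None):
    i=camera_info(n); im=read_camera(n)
    if f: cv2.imwrite(f"pics/{f}.png",im)
    return i,im
def comps(mask,amin):
    c,_=cv2.findContours(mask,cv2.RETR_EXTERNAL,cv2.CHAIN_APPROX_NONE)
    return [x for x in c if cv2.contourArea(x)>amin]
def togo(p,yaw=0.):  # tool-axis shift to world TCP p, and turn to tool-down at yaw
    o=get_obs(); r=R.from_rotvec(o["orientation"]); 
    t=R.from_euler('z',yaw)*R.from_euler('x',np.pi)
    return (r.inv().apply(np.array(p)-o["ee_pos"])).round(1),(r.inv()*t).as_rotvec().round(3),o["clock"]
E
python3 - <<'E'
from h import *
for n in("top","side"):
    im=cv2.imread(f"pics/{n}0.png");i=camera_info(n);hsv=cv2.cvtColor(im,cv2.COLOR_BGR2HSV)
    pts={"top":dict(core=(424,152),bot=(440,239),top=(310,252),bas=(195,218),stand=(231,173),wood=(370,240),stone=(326,172)),
     "side":dict(core=(315,156),bot=(375,155),top=(372,222),bas=(310,310),stand=(265,267),wood=(450,220),stone=(297,200))}[n]
    print(n,{k:hsv[v,u].tolist() for k,(u,v) in pts.items()})
    # wood is saturated: low-saturation things
    m=((hsv[...,1]<110)&(hsv[...,2]>70)).astype(np.uint8)*255
    m=cv2.morphologyEx(m,cv2.MORPH_OPEN,np.ones((3,3)))
    for c in comps(m,150):
        x,y,w,h=cv2.boundingRect(c)
        (cx,cy),ax,an=cv2.fitEllipse(c)
        P=on_plane(i,[[cx,cy]],20)[0]
        if max(w,h)<90: print((x,y,w,h),np.round([cx,cy,*ax,an],1),P.round(0))
E
```

```text
top {'core': [15, 72, 145], 'bot': [17, 58, 218], 'top': [16, 57, 222], 'bas': [16, 66, 165], 'stand': [156, 9, 142], 'wood': [11, 149, 99], 'stone': [17, 26, 209]}
(575, 361, 32, 39) [588.9 382.4  31.4  45.4 167.1] [ 123. -625.   20.]
(600, 330, 40, 41) [620.7 350.5  35.2  38.1  79.2] [ 196. -707.   20.]
(591, 257, 49, 52) [614.9 281.3  51.8  60.5 177.1] [ 363. -692.   20.]
(246, 242, 32, 46) [261.3 263.   33.5  48.  176.8] [412. 151.  20.]
(301, 228, 49, 49) [325.  251.8  48.4  48.7  58. ] [438.   5.  20.]
(432, 215, 48, 47) [456.  238.3  46.1  47.1 104.8] [ 469. -299.   20.]
(179, 213, 34, 41) [195.3 233.2  34.   44.6   9.4] [480. 306.  20.]
(377, 195, 24, 22) [388.6 205.6  21.3  23.5  75.8] [ 545. -142.   20.]
(304, 156, 44, 33) [325.6 171.8  25.7  47.7  71. ] [623.   4.  20.]
(408, 149, 30, 27) [423.  162.2  26.1  29.7  66.8] [ 647. -224.   20.]
(202, 145, 58, 57) [230.3 173.4  56.4  57.3  73. ] [619. 226.  20.]
(576, 140, 62, 48) [606.  164.6  41.4  60.   80.2] [ 645. -677.   20.]
(44, 88, 57, 49) [ 73.3 113.2  43.   55.7 117.9] [767. 617.  20.]
(311, 65, 28, 75) [324.1 112.   
[... 806 characters left out ...]
  20.]
(233, 242, 64, 53) [264.5 267.8  52.3  64.5  78.9] [615. 239.  20.]
(299, 235, 23, 18) [310.  243.   18.1  23.4  88.9] [548. 143.  20.]
(287, 189, 22, 30) [297.2 203.5  23.7  33.9 177.9] [619.  17.  20.]
(197, 187, 72, 16) [241.6 194.8  14.6  77.5  91.2] [764.  19.  20.]
(349, 183, 48, 52) [372.  209.7  48.2  50.8   3.1] [441.  -7.  20.]
(334, 161, 19, 24) [342.8 172.2  19.1  24.7   1.8] [ 545. -146.   20.]
(305, 141, 21, 24) [315.  152.4  22.2  25.2   1.6] [ 646. -226.   20.]
(363, 136, 37, 28) [380.8 150.   26.2  36.9  94. ] [ 467. -288.   20.]
(252, 112, 55, 36) [280.  129.8  38.4  57.2  77.9] [ 790. -330.   20.]
(550, 99, 20, 57) [561.2 129.7  11.7  60.3  12. ] [ -75. -579.   20.]
```

Emit:
step_arm([
  [[0,0,0],[0,0,0.1],0],
  [[0,0,0],[0,0,0.1],0],
  [[0,0,0],[0,0,0.1],0],
  [[0,0,0],[0,0,0.087],0],
  [[40,0,0],[0,0,0],0],
  [[40,0,0],[0,0,0],0],
  [[40,0,0],[0,0,0],0],
  [[0,0,0],[0,0,0],0],
])

```text
clock: 0.82
ee_pos: [362.1, -577.3, 246.7]
orientation: [-3.14, -0.007, -0.005]
ft_force: [0.1, 0.0, -0.3]
gripper_width: 86.7
finger_force: 0.0
```

Emit:
step_arm([
  [[20,-34,0],[0,0,0],0],
  [[20,-34,0],[0,0,0],0],
  [[20,-34,0],[0,0,0],0],
  [[20,-34,0],[0,0,0],0],
  [[20,-34,0],[0,0,0],0],
  [[20,-34,0],[0,0,0],0],
  [[20,-34,0],[0,0,0],0],
  [[0,0,0],[0,0,0],0],
])

```text
clock: 1.48
ee_pos: [498.8, -334.6, 247.3]
orientation: [-3.138, -0.009, -0.002]
ft_force: [-0.7, -0.8, 0.1]
gripper_width: 87.2
finger_force: 0.0
```

```bash
python3 - <<'E'
from h import *
import pickle
i,im=snap("wrist","w1"); pickle.dump(i,open("w1.pkl","wb")); print(get_obs()["ee_pos"])
E
```

```text
[ 497.43748544 -337.44425256  247.33880792]
```

Emit:
step_arm([
  [[20,-30,0],[0,0,0],0],
  [[20,-30,0],[0,0,0],0],
  [[10,-30,0],[0,0,0],0],
  [[0,-30,0],[0,0,0],0],
  [[0,0,0],[0,0,0],0],
  [[0,0,0],[0,0,0],0],
  [[0,0,0],[0,0,0],0],
  [[0,0,0],[0,0,0],0],
])

```text
clock: 2.2
ee_pos: [545.5, -222.6, 247.5]
orientation: [3.141, -0.003, -0.0]
ft_force: [-0.5, -0.0, 1.2]
gripper_width: 86.9
finger_force: 0.0
```

```bash
python3 - <<'E'
from h import *
import pickle
i,im=snap("wrist","w2"); pickle.dump(i,open("w2.pkl","wb")); print(get_obs()["ee_pos"])
a=cv2.imread("pics/w1.png");cv2.imwrite("pics/w12.png",cv2.resize(np.vstack([a,im]),None,fx=.75,fy=.75))
E
```

```text
[ 545.44347348 -222.53956007  247.48111431]
```

View pics/w12.png

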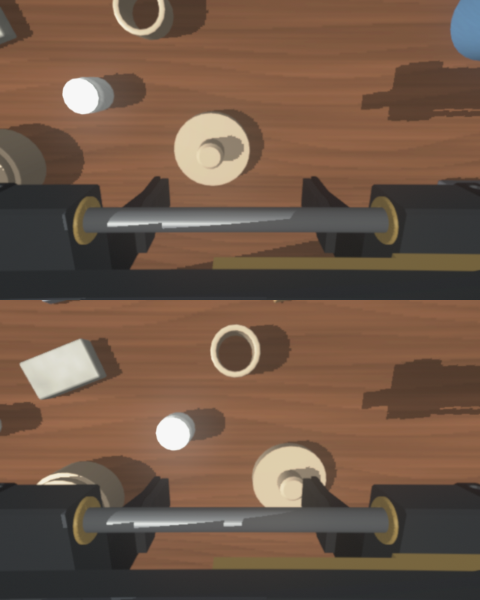

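The two wrist views, at full-resolution pixels, show the bottom piece at (282,198) in the first, with its stub at (280,206). The second shows the core at (313,67). The gripper hides the lower part of the picture, so pieces have to lie ahead of the jaws to be seen.

```bash
cat >> h.py <<'E'
import pickle
def claymask(im):
    hsv=cv2.cvtColor(im,cv2.COLOR_BGR2HSV)
    m=((hsv[...,1]<110)&(hsv[...,2]>70)).astype(np.uint8)*255
    return cv2.morphologyEx(m,cv2.MORPH_OPEN,np.ones((3,3)))
def blob(im,px,mask=None):  # convex hull contour of the blob nearest px
    c=min(comps(claymask(im) if mask is None else mask,100),key=lambda c:abs(cv2.pointPolygonTest(c,px,True)) if cv2.pointPolygonTest(c,px,True)<0 else 0)
    return cv2.convexHull(c)[:,0].astype(float)
def circ(info,hull,z):  # circle through contour on plane z: centre and diameters
    P=on_plane(info,hull,z)[:,:2].astype(np.float32)
    (c,r)=cv2.minEnclosingCircle(P); e=cv2.fitEllipse(P)
    return np.round([*e[0],*e[1],*c,2*r],1)
E
python3 - <<'E'
from h import *
T=cv2.imread("pics/top0.png");ti=camera_info("top");S=cv2.imread("pics/side0.png");si=camera_info("side")
w1,w2=[pickle.load(open(f"w{k}.pkl","rb")) for k in(1,2)];W1,W2=cv2.imread("pics/w1.png"),cv2.imread("pics/w2.png")
el=lambda h:cv2.fitEllipse(h.astype(np.float32))[0]
print("bottom w1",circ(w1,blob(W1,(282,180)),22),"top",circ(ti,blob(T,(450,239)),22))
print(tri([(w1,el(blob(W1,(282,180)))),(ti,el(blob(T,(450,239)))) ]))
print("core w2",circ(w2,blob(W2,(313,40)),44),"top",circ(ti,blob(T,(424,152)),44))
print(tri([(w2,el(blob(W2,(313,40)))),(ti,el(blob(T,(424,152)))) ]))
print("w1 core",project(w1,[[647,-224,44]]),"stub",project(w1,[[469,-298,52]]),project(ti,[[469,-298,52]]))
print("stand",circ(ti,blob(T,(231,173)),20),"topmould",circ(ti,blob(T,(310,252)),50))
for n,I,i,p in(("t",T,ti,(195,218)),("s",S,si,(310,310))):
  h=blob(I,p);r=cv2.minAreaRect(on_plane(i,h,52)[:,:2].astype(np.float32));print("basin",n,r)
# stub: Hough in w1 and top crop x4
for n,I,i,(u,v),s,z,rr in(("w1",W1,w1,(280,206),30,52,(36,)),("top",T,ti,(458,238),18,52,(36,))):
  k=4;g=cv2.cvtColor(I,cv2.COLOR_BGR2GRAY)[v-s:v+s,u-s:u+s];g=cv2.resize(g,None,fx=k,fy=k,interpolation=cv2.INTER_CUBIC)
  c=cv2.HoughCircles(g,cv2.HOUGH_GRADIENT,1,20,param1=80,param2=12,minRadius=20 if n=="top" else 40,maxRadius=45 if n=="top" else 100)
  if c is not None:
   for x,y,r in c[0][:3]:
    p=((x+.5)/k-.5+u-s,(y+.5)/k-.5+v-s);print(n,np.round(p,1),r/k,on_plane(i,[p],z)[0].round(1))
E
```

```text
bottom w1 [ 471.8 -308.7  110.1  127.9  473.5 -308.5  127.2] top [ 469.4 -299.2  108.3  113.3  469.3 -298.8  113. ]
(array([ 468.05056544, -306.6007987 ,   -3.05708701]), [1.0, 1.0])
core w2 [ 644.4 -228.7   60.3   76.3  645.9 -229.6   75.4] top [ 643.2 -218.9   61.9   70.5  643.4 -218.6   70. ]
(array([ 649.42916852, -229.40020467,   -5.10953391]), [0.6, 0.6])
w1 core [[185.76110515   5.88771967]] stub [[276.60147058 208.75435096]] [[459.33895725 238.69528735]]
stand [619.4 226.2 134.5 136.3 619.6 225.9 136.7] topmould [440.    4.9 109.6 110.4 440.5   5.  111.1]
basin t ((479.7630615234375, 296.9251708984375), (70.12386322021484, 88.13496398925781), 84.40840911865234)
basin s ((476.0838623046875, 320.5757141113281), (94.84801483154297, 97.75979614257812), 84.45759582519531)
w1 [279.2 209.2] 14.075 [ 468.5 -300.6   52. ]
w1 [284.5 202.8] 18.95 [ 475.1 -305.8   52. ]
w1 [279.8 198.5] 13.725 [ 479.4 -301.3   52. ]
top [458.  238.5] 8.425 [ 469.4 -294.9   52. ]
top [468.8 235. ] 5.75 [ 477.3 -319.8   52. ]
```

Emit:
step_arm([
  [[0,-40,0],[0,0,0],0],
  [[0,-40,0],[0,0,0],0],
  [[0,-40,0],[0,0,0],0],
  [[0,-40,0],[0,0,0],0],
  [[0,-40,0],[0,0,0],0],
  [[-20,-36,0],[0,0,0],0],
  [[-20,-36,0],[0,0,0],0],
  [[-20,-36,0],[0,0,0],0],
])

```text
clock: 2.92
ee_pos: [485.3, 87.5, 247.4]
orientation: [3.141, -0.003, -0.0]
ft_force: [0.9, 1.2, 1.7]
gripper_width: 87.4
finger_force: 0.0
```

Emit:
step_arm([
  [[-20,-36,0],[0,0,0],0],
  [[-20,-36,0],[0,0,0],0],
  [[0,0,0],[0,0,0],0],
  [[0,0,0],[0,0,0],0],
  [[0,0,0],[0,0,0],0],
  [[0,0,0],[0,0,0],0],
  [[0,0,0],[0,0,0],0],
  [[0,0,0],[0,0,0],0],
])

```text
clock: 3.58
ee_pos: [446.6, 157.8, 247.4]
orientation: [3.141, -0.004, -0.0]
ft_force: [-0.6, -0.4, -0.4]
gripper_width: 87.0
finger_force: 0.0
```

```bash
python3 - <<'E'
from h import *
i,im=snap("wrist","w3"); pickle.dump(i,open("w3.pkl","wb")); print(get_obs()["ee_pos"])
E
```

```text
[446.48401942 158.02148424 247.42365114]
```

Emit:
step_arm([
  [[-30,-20,0],[0,0,0],0],
  [[-30,-20,0],[0,0,0],0],
  [[-30,-20,0],[0,0,0],0],
  [[0,0,0],[0,0,0],0],
  [[0,0,0],[0,0,0],0],
  [[0,0,0],[0,0,0],0],
  [[0,0,0],[0,0,0],0],
  [[0,0,0],[0,0,0],0],
])

```text
clock: 4.3
ee_pos: [356.8, 218.5, 247.6]
orientation: [3.141, -0.003, 0.0]
ft_force: [0.3, -0.2, -0.1]
gripper_width: 87.0
finger_force: 0.0
```

```bash
python3 - <<'E'
from h import *
i,im=snap("wrist","w4"); pickle.dump(i,open("w4.pkl","wb")); print(get_obs()["ee_pos"])
a=cv2.imread("pics/w3.png");cv2.imwrite("pics/w34.png",cv2.resize(np.vstack([a,im]),None,fx=.75,fy=.75))
E
```

```text
[356.73942026 218.5347742  247.51118118]
```

View pics/w34.png

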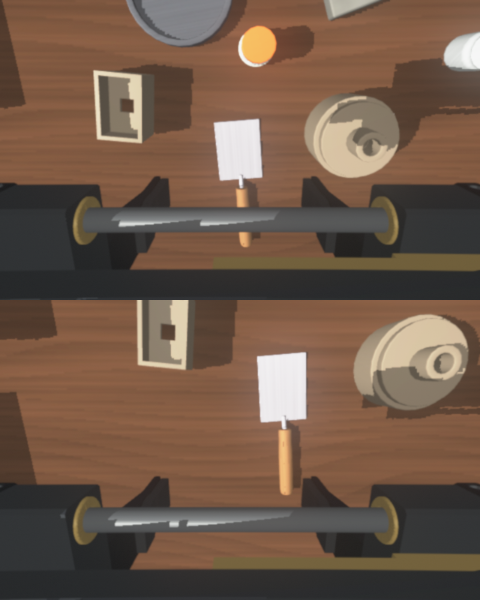

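The first wrist view of this pair, at full-resolution pixels, shows the stand cut off at the top (240,20) and the basin at (165,140) with its square hole at (169,141). It also shows the top half's neck at (493,193). The second shows the neck hole at (591,83) and the basin's near end, its hole at (224,43). Shadows leaked into my mask, so I'll tighten it.

```bash
python3 - <<'E'
from h import *
W=[cv2.cvtColor(cv2.imread(f"pics/w{k}.png"),cv2.COLOR_BGR2HSV) for k in(1,2,3,4)]
g=lambda k,*P:print(k,[W[k-1][v,u].tolist() for u,v in P])
g(1,(250,185),(325,190),(340,200),(310,190),(280,205),(282,230),(200,200))   # disc, shadow on disc, shadow wood,..
g(2,(283,70),(313,65),(375,65),(355,70),(340,100))
g(3,(130,140),(150,120),(190,140),(210,140),(169,141),(420,180),(495,196),(480,180),(240,30),(180,10))
T=cv2.cvtColor(cv2.imread("pics/top0.png"),cv2.COLOR_BGR2HSV);print([T[v,u].tolist() for u,v in((480,228),(485,232),(438,158),(442,160),(415,160),(210,235))])
E
```

```text
1 [[20, 55, 224], [19, 59, 220], [12, 102, 95], [17, 60, 144], [20, 58, 223], [19, 58, 221], [12, 125, 131]]
2 [[20, 44, 236], [12, 105, 90], [11, 109, 89], [12, 109, 89], [11, 125, 139]]
3 [[22, 39, 237], [17, 57, 134], [17, 53, 91], [12, 109, 89], [12, 108, 90], [19, 57, 222], [17, 59, 112], [18, 56, 104], [120, 9, 135], [110, 9, 86]]
[[11, 149, 96], [12, 152, 143], [13, 141, 87], [10, 142, 88], [15, 96, 130], [13, 90, 93]]
```

```bash
sed -i 's/(hsv\[...,1\]<110)/(hsv[...,1]<85)/' h.py; cat >> h.py <<'E'
def hough(I,i,uv,s,z,rmm,tol=.2,k=4,p2=12):
    u,v=map(int,uv);c0=on_plane(i,[(u,v)],z)[0];q=project(i,[c0,c0+[0,rmm,0]]);r=np.linalg.norm(q[1]-q[0])*k
    g=cv2.resize(cv2.cvtColor(I,cv2.COLOR_BGR2GRAY)[v-s:v+s,u-s:u+s],None,fx=k,fy=k,interpolation=cv2.INTER_CUBIC)
    c=cv2.HoughCircles(g,cv2.HOUGH_GRADIENT,1,15,param1=80,param2=p2,minRadius=int(r*(1-tol)),maxRadius=int(r*(1+tol)))
    out=[] if c is None else [((x+.5)/k-.5+u-s,(y+.5)/k-.5+v-s,rr/r*rmm) for x,y,rr in c[0][:3]]
    return [(np.round(p,1),on_plane(i,[p[:2]],z)[0].round(1)) for p in out]
E
python3 - <<'E'
from h import *
T=cv2.imread("pics/top0.png");ti=camera_info("top")
wi=[None]+[pickle.load(open(f"w{k}.pkl","rb")) for k in(1,2,3,4)];W=[None]+[cv2.imread(f"pics/w{k}.png") for k in(1,2,3,4)]
el=lambda h:cv2.fitEllipse(h.astype(np.float32))[0]
b1,bt=blob(W[1],(282,180)),blob(T,(450,239))
print("bottom",circ(wi[1],b1,22),circ(ti,bt,22),tri([(wi[1],el(b1)),(ti,el(bt))]))
c2,ct=blob(W[2],(313,40)),blob(T,(424,152))
print("core",circ(wi[2],c2,44),circ(ti,ct,44),tri([(wi[2],el(c2)),(ti,el(ct))]))
print("stand",circ(ti,blob(T,(231,173)),20))
for z,n in((50,"body"),):
  for k,p in((3,(440,180)),(4,(500,100))): print("top",k,circ(wi[k],blob(W[k],p),z))
  print("top t",circ(ti,blob(T,(310,252)),z))
print("neck w3",hough(W[3],wi[3],(495,196),36,92,18)); print("hole w3",hough(W[3],wi[3],(495,196),36,92,10))
print("neck w4",hough(W[4],wi[4],(591,83),40,92,18)); print("hole w4",hough(W[4],wi[4],(591,83),40,92,10))
print("neck t",hough(T,ti,(325,253),16,92,18),hough(T,ti,(325,253),16,92,10))
print("stub w1",hough(W[1],wi[1],(280,206),30,52,14),hough(T,ti,(459,239),14,52,14))
# basin: bright rim in w3
for n,I,i,p in((3,W[3],wi[3],(130,140)),("t",T,ti,(186,235))):
  m=claymask(I)
  if n==3: m=(cv2.cvtColor(I,cv2.COLOR_BGR2HSV)[...,2]>200).astype(np.uint8)*255&m
  h=blob(I,p,m);r=cv2.minAreaRect(on_plane(i,h,52)[:,:2].astype(np.float32));print("basin",n,r, cv2.approxPolyDP(h.astype(np.float32)[:,None],4,True).reshape(-1,2).tolist())
# square hole: dark saturated blob (bench through hole), floor at 26
hs=lambda I:cv2.cvtColor(I,cv2.COLOR_BGR2HSV)[...,1]
for n,I,i,(u,v),s in((3,W[3],wi[3],(169,141),16),(4,W[4],wi[4],(224,43),16),("t",T,ti,(195,234),7)):
  m=np.zeros(I.shape[:2],np.uint8);m[v-s:v+s,u-s:u+s]=(hs(I)[v-s:v+s,u-s:u+s]>80)*255
  c=max(comps(m,3),key=cv2.contourArea);M=cv2.moments(c);p=(M["m10"]/M["m00"],M["m01"]/M["m00"])
  print("bhole",n,np.round(p,1),M["m00"],on_plane(i,[p],26)[0])
E
```

```text
bottom [ 469.5 -301.2  106.2  108.7  469.9 -301.   109.3] [ 469.4 -299.2  106.1  109.6  469.1 -298.9  109.7] (array([ 469.41856447, -300.76529467,   14.93173684]), [0.3, 0.3])
core [ 644.4 -222.7   59.3   60.3  644.4 -222.6   60.7] [ 643.2 -218.9   59.2   67.9  644.2 -217.9   67.4] (array([ 646.3040159 , -222.83265438,   24.51102247]), [0.4, 0.4])
stand [619.4 226.  132.7 135.  619.4 226.  135.5]
top 3 [442.8   9.7 107.1 124.  443.5  10.  124.1]
top 4 [439.4  12.3 107.  132.1 439.9  12.9 131.2]
top t [440.1   5.  107.1 108.1 439.9   5.1 108.6]
neck w3 [(array([491.8, 188.5,  16.2]), array([446.7,   8.6,  92. ])), (array([501.8, 197.5,  20.2]), array([438.9,  -0.7,  92. ])), (array([487.5, 189.2,  15.3]), array([446.1,  12.1,  92. ]))]
hole w3 [(array([494. , 196.5,   9.3]), array([439.8,   5.8,  92. ])), (array([508.5, 206.8,  10.6]), array([430.7,  -7.6,  92. ])), (array([481.5, 181. ,  10.1]), array([453.2,  18. ,  92. ]))]
neck w4 [(array([588. ,  80. ,  19.6]), array([442.6,   8.2,  92. ])), (array([593.8,  81.2,  15.4]), array([441.7,   3.7,  92. ])), (array([596.8,  87.8,  20.9
[... 431 characters left out ...]
300.6,   52. ])), (array([279. , 198.2,  13. ]), array([ 479.6, -300.5,   52. ]))] [(array([459. , 238.5,  16.3]), array([ 469.4, -297.2,   52. ]))]
basin 3 ((479.64910888671875, 301.54290771484375), (55.60977554321289, 83.7147445678711), 84.40995025634766) [[125.0, 94.0], [187.0, 101.0], [188.0, 189.0], [130.0, 185.0]]
basin t ((479.54449462890625, 297.29986572265625), (66.8991928100586, 85.51824951171875), 84.5241928100586) [[183.0, 214.0], [211.0, 218.0], [207.0, 251.0], [180.0, 250.0]]
bhole 3 [169.5 140.4] 202.0 [479.86589863 300.6383854   26.        ]
bhole 4 [224.   42.7] 291.5 [479.34838072 301.06350674  26.        ]
bhole t [195.9 233.2] 43.5 [479.74026966 302.82656359  26.        ]
```

Emit:
step_arm([
  [[35,0,0],[0,0,0],0],
  [[35,0,0],[0,0,0],0],
  [[35,0,0],[0,0,0],0],
  [[35,0,0],[0,0,0],0],
  [[35,0,0],[0,0,0],0],
  [[0,0,0],[0,0,0],0],
  [[0,0,0],[0,0,0],0],
  [[0,0,0],[0,0,0],0],
])

```text
clock: 5.02
ee_pos: [530.7, 218.5, 246.6]
orientation: [3.141, -0.002, -0.003]
ft_force: [0.7, 0.4, 0.1]
gripper_width: 86.9
finger_force: 0.0
```

```bash
cat > st.py <<'E'
from h import *
import sys
k=sys.argv[1];i,im=snap("wrist",k);pickle.dump(i,open(k+".pkl","wb"))
ti=camera_info("top");T=cv2.imread("pics/top0.png")
a=blob(im,tuple(project(i,[[619,226,20]])[0].tolist()));b=blob(T,(231,173))
el=lambda h:cv2.fitEllipse(h.astype(np.float32))[0]
print("stand",circ(i,a,20),a.min(0),a.max(0),tri([(i,el(a)),(ti,el(b))]))
print("neck",tri([(pickle.load(open("w3.pkl","rb")),(494,196.5)),(pickle.load(open("w4.pkl","rb")),(589.8,84.5)),(ti,(325,252.6))]))
print("stub",tri([(pickle.load(open("w1.pkl","rb")),(279.2,209.2)),(ti,(458.5,238.5))]))
print("bhole",tri([(pickle.load(open("w3.pkl","rb")),(169.5,140.4)),(pickle.load(open("w4.pkl","rb")),(224,42.7))]))
print(get_obs()["ee_pos"],togo([469.2,-300.5,247]))
E
python3 st.py w5
```

```text
stand [619.8 226.1 131.7 132.6 619.7 226.1 132.8] [237.   5.] [374. 149.] (array([622.1211453 , 227.0363147 ,   9.73255232]), [2.0, 2.0])
neck (array([439.60644701,   4.99350147,  90.44768977]), [0.3, 0.2, 0.5])
stub (array([ 468.01011366, -298.9231886 ,   45.79230192]), [1.7, 1.7])
bhole (array([479.61207817, 301.5205004 ,  23.85652716]), [0.0, 0.0])
[530.33241356 218.75996531 247.20450199] (array([-6.080e+01,  5.193e+02,  4.000e-01]), array([ 0.   ,  0.001, -0.001]), 5.0667)
```

Emit:
step_arm([
  [[0,-30,0],[0,0,0],0],
  [[0,-30,0],[0,0,0],0],
  [[20,0,0],[0,0,0],0],
  [[0,0,0],[0,0,0],0],
  [[0,0,0],[0,0,0],0],
  [[0,0,0],[0,0,0],0],
  [[0,0,0],[0,0,0],0],
  [[0,0,0],[0,0,0],0],
])

```text
clock: 5.73
ee_pos: [550.4, 278.6, 247.9]
orientation: [-3.142, 0.001, -0.0]
ft_force: [0.6, 0.3, 1.0]
gripper_width: 86.9
finger_force: 0.0
```

```bash
python3 st.py w6; python3 - <<'E'
from h import *
a=pickle.load(open("w5.pkl","rb"));b=pickle.load(open("w6.pkl","rb"))
f=lambda i,n:cv2.fitEllipse(blob(cv2.imread(f"pics/{n}.png"),tuple(project(i,[[619,226,20]])[0].tolist())).astype(np.float32))[0]
print(tri([(a,f(a,"w5")),(b,f(b,"w6"))]))
E
```

```text
stand [619.9 226.4 131.7 132.8 620.  226.4 133. ] [300.  29.] [435. 168.] (array([621.56190411, 226.16070918,  14.42648143]), [2.0, 2.0])
neck (array([439.60644701,   4.99350147,  90.44768977]), [0.3, 0.2, 0.5])
stub (array([ 468.01011366, -298.9231886 ,   45.79230192]), [1.7, 1.7])
bhole (array([479.61207817, 301.5205004 ,  23.85652716]), [0.0, 0.0])
[550.54159482 278.65161543 247.82290331] (array([-80.9, 579.2,   0.8]), array([-0.   , -0.   , -0.001]), 5.7833)
(array([623.50966902, 226.1397215 ,  19.10771556]), [0.0, 0.0])
```

Emit:
step_arm([
  [[-5,38,0],[0,0,0],0],
  [[-5,38,0],[0,0,0],0],
  [[-5,38,0],[0,0,0],0],
  [[-5,38,0],[0,0,0],0],
  [[-5,38,0],[0,0,0],0],
  [[-5,38,0],[0,0,0],0],
  [[-5,38,0],[0,0,0],0],
  [[-5,38,0],[0,0,0],0],
])

```text
clock: 6.45
ee_pos: [510.0, -26.7, 247.8]
orientation: [3.141, -0.001, 0.001]
ft_force: [1.6, -1.0, -0.2]
gripper_width: 87.2
finger_force: 0.0
```

Emit:
step_arm([
  [[-6,38,0],[0,0,0],0],
  [[-6,38,0],[0,0,0],0],
  [[-6,38,0],[0,0,0],0],
  [[-6,38,0],[0,0,0],0],
  [[-6,38,0],[0,0,0],0],
  [[-6,38,0],[0,0,0],0],
  [[-5,47,0],[0,0,0],0],
  [[0,0,0],[0,0,0],0],
])

```text
clock: 7.12
ee_pos: [468.5, -300.9, 247.8]
orientation: [3.138, -0.01, -0.0]
ft_force: [-0.7, -0.2, 1.1]
gripper_width: 86.5
finger_force: 0.0
```

Emit:
step_arm([
  [[0,0,25],[0,0,0],0],
  [[0,0,25],[0,0,0],0],
  [[0,0,25],[0,0,0],0],
  [[0,0,25],[0,0,0],0],
  [[0,0,0],[0,0,0],0],
  [[0,0,0],[0,0,0],0],
  [[0,0,0],[0,0,0],0],
  [[0,0,0],[0,0,0],0],
])

```text
clock: 7.78
ee_pos: [471.6, -295.2, 149.9]
orientation: [3.139, -0.0, 0.004]
ft_force: [0.6, 0.5, -0.4]
gripper_width: 87.1
finger_force: 0.0
```

```bash
python3 - <<'E'
from h import *
i,im=snap("wrist");P=np.array([469.2,-300.5,22]);p=project(i,[P,[469.2,-300.5,52]]);print(p,togo([469.2,-300.5,51]))
cv2.imwrite("pics/a.png",im)
E
```

```text
[[320.24793935 201.37057968]
 [321.09097673 213.41023106]] (array([-2.6,  5.1, 98.9]), array([ 0.002, -0.003, -0.   ]), 7.8333)
```

View pics/a.png

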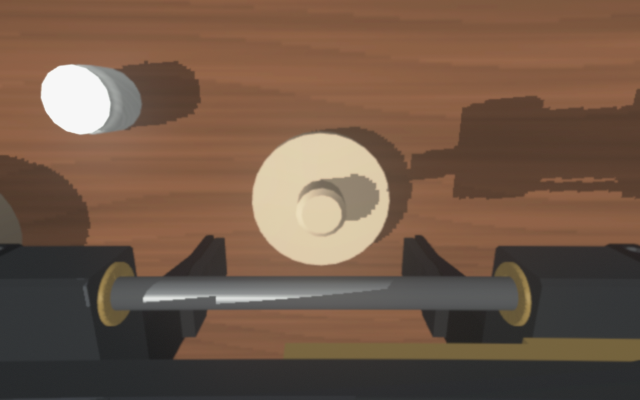

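The wrist picture shows the disc centre at (320,200) and the stub top at (320,212), both as predicted.

Emit:
step_arm([
  [[-2.6,5.1,10],[0,0,0],0],
  [[0,0,25],[0,0,0],0],
  [[0,0,25],[0,0,0],0],
  [[0,0,20],[0,0,0],0],
  [[0,0,10],[0,0,0],0],
  [[0,0,9],[0,0,0],0],
  [[0,0,0],[0,0,0],0],
  [[0,0,0],[0,0,0],0],
])

```text
clock: 8.5
ee_pos: [468.4, -300.1, 49.1]
orientation: [3.141, -0.0, 0.002]
ft_force: [-0.5, 0.3, 0.3]
gripper_width: 86.9
finger_force: 0.0
```

Emit:
step_arm([
  [[0,0,0],[0,0,0],1],
  [[0,0,0],[0,0,0],1],
  [[0,0,0],[0,0,0],1],
  [[0,0,0],[0,0,0],1],
  [[0,0,0],[0,0,0],1],
  [[0,0,0],[0,0,0],1],
  [[0,0,0],[0,0,0],1],
  [[0,0,0],[0,0,0],1],
])

```text
clock: 9.17
ee_pos: [467.8, -299.4, 48.5]
orientation: [-3.142, 0.0, 0.0]
ft_force: [0.9, -0.9, 0.7]
gripper_width: 41.9
finger_force: 0.0
```

Emit:
step_arm([
  [[0,0,0],[0,0,0],1],
  [[0,0,0],[0,0,0],1],
  [[0,0,0],[0,0,0],1],
  [[0,0,0],[0,0,0],1],
  [[0,0,0],[0,0,0],1],
  [[0,0,-2],[0,0,0],1],
  [[0,0,-2],[0,0,0],1],
  [[0,0,-6],[0,0,0],1],
])

```text
clock: 9.83
ee_pos: [466.6, -298.2, 57.3]
orientation: [-3.139, 0.0, 0.004]
ft_force: [-0.5, 0.3, -4.4]
gripper_width: 35.5
finger_force: 30.0
```

Emit:
step_arm([
  [[0,0,-30],[0,0,0],1],
  [[0,0,-35],[0,0,0],1],
  [[0,0,-35],[0,0,0],1],
  [[10,-36,0],[0,0,0],1],
  [[10,-36,0],[0,0,0],1],
  [[10,-36,0],[0,0,0],1],
  [[10,-36,0],[0,0,0],1],
  [[10,-36,0],[0,0,0],1],
])

```text
clock: 10.5
ee_pos: [517.6, -117.6, 158.8]
orientation: [-3.141, 0.001, 0.0]
ft_force: [1.4, -0.0, -4.6]
gripper_width: 34.9
finger_force: 30.0
```

Emit:
step_arm([
  [[10,-36,0],[0,0,0],1],
  [[10,-36,0],[0,0,0],1],
  [[10,-36,0],[0,0,0],1],
  [[10,-36,0],[0,0,0],1],
  [[10,-36,0],[0,0,0],1],
  [[10,-36,0],[0,0,0],1],
  [[10,-36,0],[0,0,0],1],
  [[10,-36,0],[0,0,0],1],
])

```text
clock: 11.17
ee_pos: [597.6, 170.6, 158.5]
orientation: [3.142, 0.0, -0.001]
ft_force: [0.7, -0.3, -5.0]
gripper_width: 34.9
finger_force: 30.0
```

Emit:
step_arm([
  [[10,-30,0],[0,0,0],1],
  [[9,-25,0],[0,0,0],1],
  [[0,0,0],[0,0,0],1],
  [[0,0,0],[0,0,0],1],
  [[0,0,0],[0,0,0],1],
  [[0,0,0],[0,0,0],1],
  [[0,0,0],[0,0,0],1],
  [[0,0,0],[0,0,0],1],
])

```text
clock: 11.83
ee_pos: [616.8, 222.5, 158.6]
orientation: [3.141, -0.002, -0.0]
ft_force: [-0.3, -0.6, -5.0]
gripper_width: 35.5
finger_force: 30.0
```

```bash
python3 - <<'E'
from h import *
T,S,W=[snap(n) for n in("top","side","wrist")]
print(togo([618.8,226.3,61]))
h=blob(W[1],tuple(project(W[0],[get_obs()["ee_pos"]-[0,0,27]])[0]))
cv2.imwrite("pics/b.png",np.vstack([W[1],np.hstack([T[1][100:300,130:450],S[1][150:350,150:470]])])); 
E
```

```text
(array([ 1.8, -3.4, 97.7]), array([-0.   , -0.   , -0.001]), 11.9833)
```

View pics/b.png

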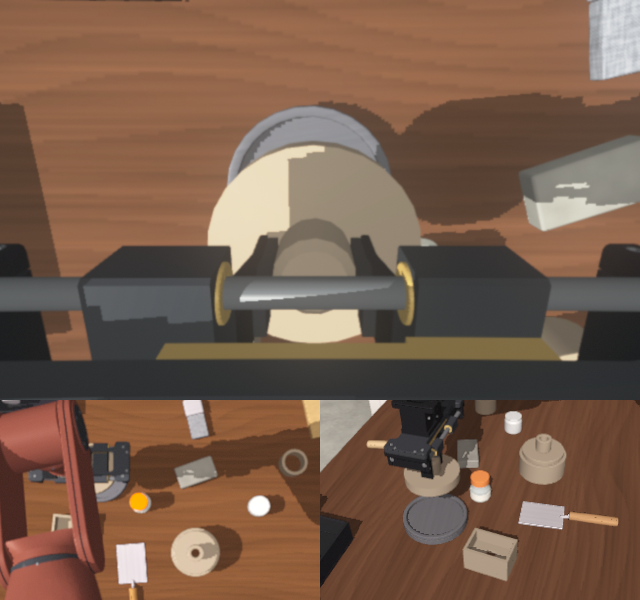

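The wrist view shows the held disc level, its arc running through (208,225), (314,145) and (420,225), with the stand's rim beyond it at (310,107).

```bash
python3 - <<'E'
from h import *
i=camera_info("wrist");im=cv2.imread("pics/b.png")[:400];e=get_obs()["ee_pos"]
hsv=cv2.cvtColor(im,cv2.COLOR_BGR2HSV)
m=((hsv[...,0]>13)&(hsv[...,0]<28)&(hsv[...,1]>35)&(hsv[...,2]>90)).astype(np.uint8)*255
m[245:]=0;m[:,:190]=0;m[:,440:]=0
m=cv2.morphologyEx(m,cv2.MORPH_OPEN,np.ones((5,5)))
c=max(comps(m,500),key=cv2.contourArea)[:,0]; c=c[(c[:,1]<235)]
from scipy.optimize import least_squares
P=on_plane(i,c,e[2]-48.8+22)[:,:2]
f=least_squares(lambda q:np.hypot(*(P-q[:2]).T)-q[2],[e[0],e[1],53],loss='soft_l1').x
print(f,e,f[:2]-e[:2],togo([0,0,0]) and 0)
E
```

```text
[619.84155058 222.87765693  51.76806775] [616.98660605 222.93507017 158.72234618] [ 2.85494453 -0.05741324] 0
```

Emit:
step_arm([
  [[1,-3.3,15],[0,0,0],1],
  [[0,0,22],[0,0,0],1],
  [[0,0,22],[0,0,0],1],
  [[0,0,15],[0,0,0],1],
  [[0,0,10],[0,0,0],1],
  [[0,0,4],[0,0,0],1],
  [[0,0,2],[0,0,0],1],
  [[0,0,0],[0,0,0],1],
])

```text
clock: 12.65
ee_pos: [618.3, 227.0, 68.8]
orientation: [-3.141, 0.0, -0.001]
ft_force: [-0.2, 0.2, -4.5]
gripper_width: 34.9
finger_force: 30.0
```

```bash
python3 - <<'E'
from h import *
print(togo([617.8,226.2,61]),get_obs()["ft_force"])
E
```

```text
(array([-0.6,  0.8,  7.8]), array([-0.   , -0.001, -0.   ]), 12.65) [-0.15275393  0.2089894  -4.46561374]
```

Nothing is touching yet. I'll lower slowly and stop on contact.

Emit:
step_arm([
  [[-0.5,0.8,1],[0,0,0],1],
  [[0,0,1],[0,0,0],1],
  [[0,0,1],[0,0,0],1],
  [[0,0,1],[0,0,0],1],
  [[0,0,1],[0,0,0],1],
  [[0,0,1],[0,0,0],1],
  [[0,0,0.5],[0,0,0],1],
  [[0,0,0],[0,0,0],1],
])

```text
clock: 13.32
ee_pos: [617.3, 226.0, 61.8]
orientation: [3.141, -0.0, -0.001]
ft_force: [-0.2, -0.2, -4.0]
gripper_width: 35.0
finger_force: 30.0
```

Emit:
step_arm([
  [[0,0,0.4],[0,0,0],1],
  [[0,0,0],[0,0,0],1],
  [[0,0,0.4],[0,0,0],1],
  [[0,0,0],[0,0,0],1],
  [[0,0,0.4],[0,0,0],1],
  [[0,0,0],[0,0,0],1],
  [[0,0,0],[0,0,0],1],
  [[0,0,0],[0,0,0],1],
])

```text
clock: 13.98
ee_pos: [617.4, 226.1, 60.8]
orientation: [-3.142, 0.0, 0.0]
ft_force: [1.3, -0.4, -4.0]
gripper_width: 35.4
finger_force: 30.0
```

Emit:
step_arm([
  [[0,0,0.3],[0,0,0],1],
  [[0,0,0],[0,0,0],1],
  [[0,0,0.3],[0,0,0],1],
  [[0,0,0],[0,0,0],1],
  [[0,0,0.3],[0,0,0],1],
  [[0,0,0],[0,0,0],1],
  [[0,0,0],[0,0,0],1],
  [[0,0,0],[0,0,0],1],
])

```text
clock: 14.65
ee_pos: [617.5, 226.1, 60.5]
orientation: [3.142, -0.0, 0.0]
ft_force: [-3.3, -1.2, 4.3]
gripper_width: 34.9
finger_force: 30.0
```

```bash
python3 - <<'E'
from h import *
o=get_obs();print(o["ft_force"],o["ee_pos"],o["wrist_torque"])
E
```

```text
[-3.28244792 -1.23395955  4.27508215] [617.51196417 226.0899062   60.54587733] [-0.18183905  0.67690253  0.08763571]
```

Emit:
step_arm([
  [[0,0,0],[0,0,0],0],
  [[0,0,0],[0,0,0],0],
  [[0,0,0],[0,0,0],0],
  [[0,0,0],[0,0,0],0],
  [[0,0,0],[0,0,0],0],
  [[0,0,-20],[0,0,0],0],
  [[0,0,-30],[0,0,0],0],
  [[0,0,-40],[0,0,0],0],
])

```text
clock: 15.32
ee_pos: [615.0, 225.4, 147.0]
orientation: [3.14, -0.001, -0.011]
ft_force: [-0.1, 0.3, 0.5]
gripper_width: 80.0
finger_force: 0.0
```

Emit:
step_arm([
  [[-10,0,-40],[0,0,0],0],
  [[-20,0,-20],[0,0,0],0],
  [[-30,0,0],[0,0,0],0],
  [[-20,0,0],[0,0,0],0],
  [[0,0,0],[0,0,0],0],
  [[0,0,0],[0,0,0],0],
  [[0,0,0],[0,0,0],0],
  [[0,0,0],[0,0,0],0],
])

```text
clock: 15.98
ee_pos: [538.3, 226.0, 209.9]
orientation: [-3.142, 0.001, -0.001]
ft_force: [-0.3, 0.0, -0.6]
gripper_width: 87.1
finger_force: 0.0
```

```bash
python3 - <<'E'
from h import *
i,im=snap("wrist","c");pickle.dump(i,open("c.pkl","wb"));s=snap("side")[1]
p=project(i,[[619.8,226.2,34],[619.8,226.2,64],[619.8,226.2,20]]);print(p)
hsv=cv2.cvtColor(im,cv2.COLOR_BGR2HSV)
clay=((hsv[...,0]>13)&(hsv[...,0]<28)&(hsv[...,1]>35)&(hsv[...,1]<85)).astype(np.uint8)*255
clay=cv2.morphologyEx(clay,cv2.MORPH_OPEN,np.ones((5,5)))
h=blob(im,tuple(p[0].tolist()),clay);print("disc@34",circ(i,h,34))
st=blob(im,tuple(p[0].tolist()));print("stand",circ(i,st,20))
print("stub",hough(im,i,p[1],36,64,14))
print(togo([645,-222,160]))
u,v=map(int,p[0]);cv2.imwrite("pics/c2.png",np.hstack([im[max(0,v-120):max(0,v-120)+240,u-160:u+160],cv2.resize(s[200:320,190:350],None,fx=2,fy=2)]))
E
```

```text
[[313.49905841  88.40456315]
 [313.45190718  87.44230121]
 [313.51807847  88.79271577]]
disc@34 [617.9 225.9 106.3 107.1 617.7 225.8 107.5]
stand [619.7 226.2 131.6 132.2 619.6 226.2 132.6]
stub [(array([312. ,  89.5,  15. ]), array([618.3, 227.3,  64. ])), (array([315.5,  91.5,  12.3]), array([616.9, 224.7,  64. ])), (array([316.2,  87.5,  11.8]), array([619.8, 224.1,  64. ]))]
(array([107.2, 447.9,  49.6]), array([ 0.   ,  0.   , -0.001]), 16.0833)
```

View pics/c2.png

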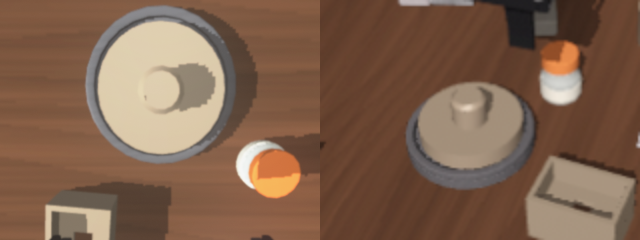

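The bottom piece sits level inside the lip, centred to within about 2 mm at (617.8, 225.9). Next is the core.

Emit:
step_arm([
  [[9,38,0],[0,0,0],0],
  [[9,38,0],[0,0,0],0],
  [[9,38,0],[0,0,0],0],
  [[9,38,0],[0,0,0],0],
  [[9,38,0],[0,0,0],0],
  [[9,38,0],[0,0,0],0],
  [[9,38,0],[0,0,0],0],
  [[9,38,0],[0,0,0],0],
])

```text
clock: 16.75
ee_pos: [609.9, -80.3, 209.6]
orientation: [-3.142, 0.001, 0.0]
ft_force: [0.2, 0.2, 0.5]
gripper_width: 87.3
finger_force: 0.0
```

Emit:
step_arm([
  [[9,38,0],[0,0,0],0],
  [[9,38,10],[0,0,0],0],
  [[9,38,10],[0,0,0],0],
  [[8,30,20],[0,0,0],0],
  [[0,0,20],[0,0,0],0],
  [[0,0,0],[0,0,0],0],
  [[0,0,0],[0,0,0],0],
  [[0,0,0],[0,0,0],0],
])

```text
clock: 17.42
ee_pos: [644.7, -221.4, 150.5]
orientation: [-3.141, -0.001, -0.0]
ft_force: [-0.4, -0.2, 1.0]
gripper_width: 87.0
finger_force: 0.0
```

```bash
python3 - <<'E'
from h import *
i,im=snap("wrist");p=tuple(project(i,[[644.4,-222.7,44]])[0].tolist());print(p)
print("core",circ(i,blob(im,p),44))
print(togo([644.4,-222.7,40]))
E
```

```text
(315.616426242128, 206.58679775157808)
core [ 647.7 -222.7   59.    65.5  648.3 -222.5   65.4]
(array([ -1. ,   1.4, 111.4]), array([ 0.001, -0.002,  0.001]), 17.4667)
```

Emit:
step_arm([
  [[-0.5,1.4,15],[0,0,0],0],
  [[0,0,25],[0,0,0],0],
  [[0,0,25],[0,0,0],0],
  [[0,0,20],[0,0,0],0],
  [[0,0,15],[0,0,0],0],
  [[0,0,10],[0,0,0],0],
  [[0,0,0],[0,0,0],0],
  [[0,0,0],[0,0,0],1],
])

```text
clock: 18.13
ee_pos: [644.1, -223.1, 40.1]
orientation: [3.142, 0.0, 0.0]
ft_force: [-0.2, -0.7, 0.4]
gripper_width: 84.5
finger_force: 0.0
```

Emit:
step_arm([
  [[0,0,0],[0,0,0],1],
  [[0,0,0],[0,0,0],1],
  [[0,0,0],[0,0,0],1],
  [[0,0,0],[0,0,0],1],
  [[0,0,0],[0,0,0],1],
  [[0,0,0],[0,0,0],1],
  [[0,0,0],[0,0,0],1],
  [[0,0,0],[0,0,0],1],
])

```text
clock: 18.8
ee_pos: [644.5, -223.5, 41.1]
orientation: [3.141, -0.0, 0.002]
ft_force: [-0.7, 1.3, 5.2]
gripper_width: 59.8
finger_force: 30.0
```

Emit:
step_arm([
  [[0,0,-4],[0,0,0],1],
  [[0,0,-15],[0,0,0],1],
  [[0,0,-30],[0,0,0],1],
  [[0,0,-35],[0,0,0],1],
  [[0,0,-35],[0,0,0],1],
  [[-2,-38,0],[0,0,0],1],
  [[-2,-38,0],[0,0,0],1],
  [[-2,-38,0],[0,0,0],1],
])

```text
clock: 19.47
ee_pos: [638.0, -109.1, 161.0]
orientation: [3.141, -0.004, 0.004]
ft_force: [0.9, -0.0, -2.3]
gripper_width: 59.8
finger_force: 30.0
```

Emit:
step_arm([
  [[-2,-38,0],[0,0,0],1],
  [[-2,-38,0],[0,0,0],1],
  [[-2,-38,0],[0,0,0],1],
  [[-2,-38,0],[0,0,0],1],
  [[-3,-38,0],[0,0,0],1],
  [[-3,-38,0],[0,0,0],1],
  [[-3,-38,0],[0,0,0],1],
  [[-4,-31,0],[0,0,0],1],
])

```text
clock: 20.13
ee_pos: [616.3, 190.3, 159.8]
orientation: [-3.141, -0.001, -0.001]
ft_force: [0.0, -0.2, -1.6]
gripper_width: 59.9
finger_force: 30.0
```

Emit:
step_arm([
  [[0,0,0],[0,0,0],1],
  [[0,0,0],[0,0,0],1],
  [[0,0,0],[0,0,0],1],
  [[0,0,0],[0,0,0],1],
  [[0,0,0],[0,0,0],1],
  [[0,0,0],[0,0,0],1],
  [[0,0,0],[0,0,0],1],
  [[0,0,0],[0,0,0],1],
])

```text
clock: 20.8
ee_pos: [617.1, 186.9, 158.9]
orientation: [3.142, -0.002, -0.0]
ft_force: [0.2, -0.8, -1.0]
gripper_width: 59.8
finger_force: 30.0
```

```bash
python3 - <<'E'
from h import *
i,im=snap("wrist","d");pickle.dump(i,open("d.pkl","wb"));s=snap("side")[1]
e=get_obs()["ee_pos"];print(e,project(i,[e+[0,0,3.5]]),togo([618,226,74.5]))
cv2.imwrite("pics/d2.png",np.hstack([im[:300,160:480],cv2.resize(s[150:300,190:350],None,fx=2,fy=2)]))
E
```

```text
[616.98958171 187.29043999 158.93364863] [[312.67821185 283.87206692]] (array([  1. , -38.7,  84.4]), array([-0.   ,  0.   , -0.001]), 20.9)
```

View pics/d2.png

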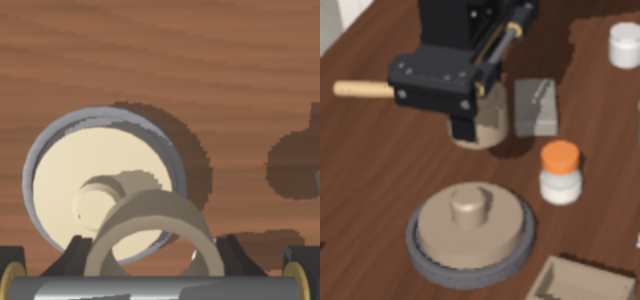

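The core is held level, its front rim at about (312,189) in the wrist image, with the stand still 39 mm further in y. I'll check how far the core sits from the tool axis.

```bash
python3 - <<'E'
from h import *
from scipy.optimize import least_squares
i=pickle.load(open("d.pkl","rb"));im=cv2.imread("pics/d.png");e=get_obs()["ee_pos"]
g=cv2.cvtColor(im,cv2.COLOR_BGR2GRAY).astype(float);g=cv2.GaussianBlur(g,(3,3),0)
pts=[]
for u in range(280,350,5):
    col=np.abs(np.diff(g[175:232,u])); v=[k+175 for k in np.argsort(col)[::-1][:4]]; pts.append((u,sorted(v)))
print(pts[::2]); 
print(on_plane(i,[(312,v) for v in (190,205,222,235)],162.4).round(1))
E
```

```text
[(280, [np.int64(182), np.int64(206), np.int64(222), np.int64(223)]), (290, [np.int64(199), np.int64(217), np.int64(218), np.int64(219)]), (300, [np.int64(215), np.int64(216), np.int64(229), np.int64(230)]), (310, [np.int64(215), np.int64(228), np.int64(229), np.int64(230)]), (320, [np.int64(182), np.int64(183), np.int64(184), np.int64(229)]), (330, [np.int64(178), np.int64(190), np.int64(191), np.int64(192)]), (340, [np.int64(217), np.int64(218), np.int64(219), np.int64(220)])]
[[657.2 187.5 162.4]
 [651.2 187.5 162.4]
 [644.1 187.5 162.4]
 [638.7 187.5 162.4]]
```

Emit:
step_arm([
  [[0,-10,0],[0,0,0],1],
  [[0,-20,0],[0,0,0],1],
  [[0,-8.5,0],[0,0,0],1],
  [[0,0,0],[0,0,0],1],
  [[0,0,0],[0,0,0],1],
  [[0,0,0],[0,0,0],1],
  [[0,0,0],[0,0,0],1],
  [[0,0,0],[0,0,0],1],
])

```text
clock: 21.57
ee_pos: [617.0, 225.6, 158.9]
orientation: [3.141, -0.001, -0.0]
ft_force: [0.3, -0.9, -1.4]
gripper_width: 59.9
finger_force: 30.0
```

```bash
python3 - <<'E'
from h import *
i,im=snap("wrist","e");pickle.dump(i,open("e.pkl","wb"))
e=get_obs()["ee_pos"];print(e,togo([618,226,74.5]))
print(project(i,[[e[0]+30,e[1],e[2]+3.5],[e[0]+30,e[1],e[2]-40.5],[e[0]+23,e[1],e[2]+3.5]]))
cv2.imwrite("pics/e2.png",cv2.resize(im[80:280,200:440],None,fx=3,fy=3))
E
```

```text
[616.99556398 225.55317324 158.92767886] (array([ 1. , -0.5, 84.4]), array([ 0.   ,  0.   , -0.001]), 21.6167)
[[313.47655602 214.95295601]
 [313.56370757 187.69323275]
 [313.48758585 231.68119464]]
```

View pics/e2.png

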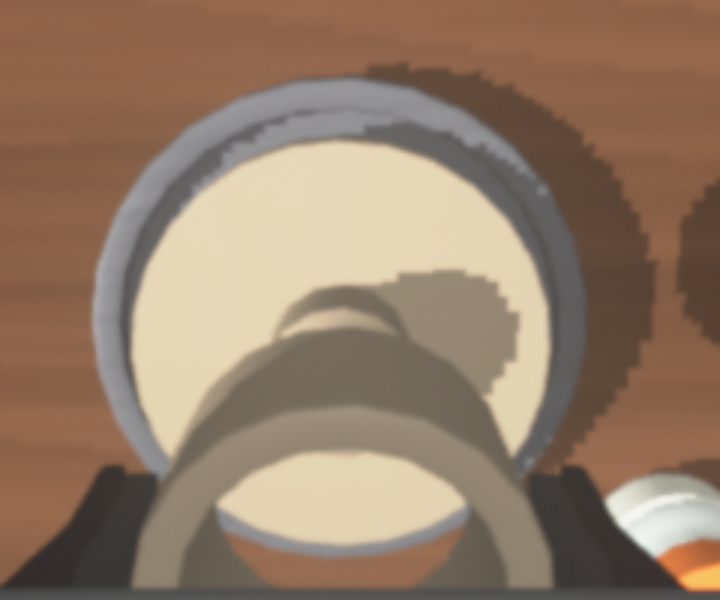

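The front rim at pixel row 215 matches the prediction of 214.95, so the core is centred in the jaws and lined up with the stub. Lowering it.

Emit:
step_arm([
  [[1,-0.4,10],[0,0,0],1],
  [[0,0,18],[0,0,0],1],
  [[0,0,15],[0,0,0],1],
  [[0,0,12],[0,0,0],1],
  [[0,0,10],[0,0,0],1],
  [[0,0,8],[0,0,0],1],
  [[0,0,3],[0,0,0],1],
  [[0,0,0],[0,0,0],1],
])

```text
clock: 22.28
ee_pos: [617.5, 226.4, 81.9]
orientation: [3.141, -0.0, -0.002]
ft_force: [-0.2, -0.7, -1.8]
gripper_width: 60.2
finger_force: 30.0
```

Emit:
step_arm([
  [[0,0,1],[0,0,0],1],
  [[0,0,1],[0,0,0],1],
  [[0,0,1],[0,0,0],1],
  [[0,0,1],[0,0,0],1],
  [[0,0,1],[0,0,0],1],
  [[0,0,1],[0,0,0],1],
  [[0,0,0],[0,0,0],1],
  [[0,0,0],[0,0,0],1],
])

```text
clock: 22.95
ee_pos: [617.8, 226.6, 76.9]
orientation: [3.142, -0.0, -0.0]
ft_force: [-0.3, 0.1, -1.4]
gripper_width: 60.4
finger_force: 30.0
```

Emit:
step_arm([
  [[0,0,0.3],[0,0,0],1],
  [[0,0,0],[0,0,0],1],
  [[0,0,0.3],[0,0,0],1],
  [[0,0,0],[0,0,0],1],
  [[0,0,0.3],[0,0,0],1],
  [[0,0,0],[0,0,0],1],
  [[0,0,0.3],[0,0,0],1],
  [[0,0,0],[0,0,0],1],
])

```text
clock: 23.62
ee_pos: [617.9, 226.6, 75.7]
orientation: [3.142, -0.0, -0.0]
ft_force: [0.1, 0.7, -1.2]
gripper_width: 60.3
finger_force: 30.0
```

Emit:
step_arm([
  [[0,0,0.3],[0,0,0],1],
  [[0,0,0],[0,0,0],1],
  [[0,0,0.3],[0,0,0],1],
  [[0,0,0],[0,0,0],1],
  [[0,0,0.3],[0,0,0],1],
  [[0,0,0],[0,0,0],1],
  [[0,0,0],[0,0,0],1],
  [[0,0,0],[0,0,0],1],
])

```text
clock: 24.28
ee_pos: [617.9, 226.6, 75.1]
orientation: [-3.142, 0.0, -0.0]
ft_force: [-1.6, -1.1, 2.7]
gripper_width: 60.2
finger_force: 30.0
```

```bash
python3 - <<'E'
from h import *
o=get_obs();print(o["ft_force"],o["ee_pos"],o["wrist_torque"])
E
```

```text
[-1.58472327 -1.06946955  2.6747694 ] [617.93168179 226.60204962  75.14611528] [-0.07425143  0.27784259  0.01038073]
```

Emit:
step_arm([
  [[0,0,0.2],[0,0,0],1],
  [[0,0,0],[0,0,0],0],
  [[0,0,0],[0,0,0],0],
  [[0,0,0],[0,0,0],0],
  [[0,0,-6],[0,0,0],0],
  [[0,0,-20],[0,0,0],0],
  [[0,0,-35],[0,0,0],0],
  [[0,0,-35],[0,0,0],0],
])

```text
clock: 24.95
ee_pos: [616.7, 226.3, 170.1]
orientation: [3.141, -0.0, -0.006]
ft_force: [0.4, 0.3, 0.6]
gripper_width: 86.3
finger_force: 0.0
```

Emit:
step_arm([
  [[-30,0,-30],[0,0,0],0],
  [[-30,0,0],[0,0,0],0],
  [[-20,0,0],[0,0,0],0],
  [[0,0,0],[0,0,0],0],
  [[0,0,0],[0,0,0],0],
  [[0,0,0],[0,0,0],0],
  [[0,0,0],[0,0,0],0],
  [[0,0,0],[0,0,0],0],
])

```text
clock: 25.62
ee_pos: [539.2, 226.4, 199.9]
orientation: [3.142, -0.001, -0.0]
ft_force: [-0.4, -0.3, 0.5]
gripper_width: 87.2
finger_force: 0.0
```

```bash
python3 - <<'E'
from h import *
i,im=snap("wrist","f");pickle.dump(i,open("f.pkl","wb"));s=snap("side")[1]
p=project(i,[[617.8,226,78]])[0]
print("core outer",hough(im,i,p,60,78,30,.1),"bore",hough(im,i,p,50,78,23,.1))
print(get_obs()["ee_pos"],togo([439.8,5.5,170]))
u,v=map(int,p);cv2.imwrite("pics/f2.png",np.hstack([im[max(0,v-120):max(0,v-120)+240,u-160:u+160],cv2.resize(s[200:320,190:350],None,fx=2,fy=2)]))
E
```

```text
core outer [(array([307.,  90.,  27.]), array([618.4, 231. ,  78. ])), (array([313.5,  84.5,  27.4]), array([622. , 226.5,  78. ])), (array([321.8,  89.5,  28.3]), array([618.7, 220.8,  78. ]))] bore [(array([314.8,  89.8,  24.1]), array([618.5, 225.7,  78. ])), (array([310. ,  89.8,  25.1]), array([618.5, 229. ,  78. ])), (array([313.5,  93.5,  21.8]), array([616.1, 226.5,  78. ]))]
[538.9970106  226.40243052 199.71555091] (array([-99. , 221. ,  29.8]), array([ 0.   ,  0.   , -0.001]), 25.7167)
```

View pics/f2.png

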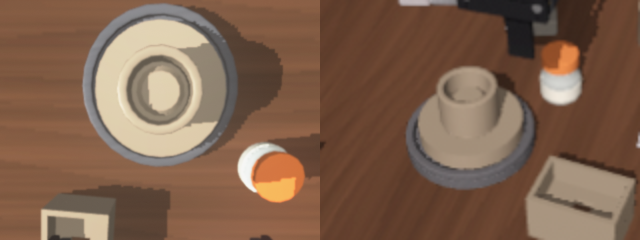

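The core stands level around the stub at about (618.3, 226.2). Next is the top half.

Emit:
step_arm([
  [[-16,36,0],[0,0,0],0],
  [[-16,36,0],[0,0,0],0],
  [[-16,36,0],[0,0,0],0],
  [[-16,36,0],[0,0,0],0],
  [[-16,36,0],[0,0,0],0],
  [[-16,36,10],[0,0,0],0],
  [[-3,5,20],[0,0,0],0],
  [[0,0,0],[0,0,0],0],
])

```text
clock: 26.38
ee_pos: [436.9, 3.8, 167.2]
orientation: [-3.141, 0.007, 0.008]
ft_force: [0.2, 1.2, -1.8]
gripper_width: 87.1
finger_force: 0.0
```

Emit:
step_arm([
  [[0,0,0],[0,0,0],0],
  [[0,0,0],[0,0,0],0],
  [[0,0,0],[0,0,0],0],
  [[0,0,0],[0,0,0],0],
  [[0,0,0],[0,0,0],0],
  [[0,0,0],[0,0,0],0],
  [[0,0,0],[0,0,0],0],
  [[0,0,0],[0,0,0],0],
])

```text
clock: 27.05
ee_pos: [439.5, 5.8, 170.2]
orientation: [-3.142, -0.001, -0.0]
ft_force: [0.5, -0.4, 0.0]
gripper_width: 86.9
finger_force: 0.0
```

```bash
python3 - <<'E'
from h import *
i,im=snap("wrist","g");pickle.dump(i,open("g.pkl","wb"))
p=project(i,[[439.8,5.5,92]])[0];print(p)
print("neck",hough(im,i,p,45,92,18,.1,2),"hole",hough(im,i,p,35,92,10,.15,3))
print(get_obs()["ee_pos"],togo([439.8,5.5,90.5]))
E
```

```text
[314.20105336 218.72132693]
neck [(array([317. , 207.5,  16.5]), array([447.3,   3.7,  92. ]))] hole [(array([315.8, 218.5,   9.7]), array([439.9,   4.5,  92. ]))]
[439.43818931   5.77693675 170.14559215] (array([ 0.4,  0.3, 79.6]), array([-0., -0.,  0.]), 27.1)
```

Emit:
step_arm([
  [[0.4,0.8,10],[0,0,0],0],
  [[0,0,20],[0,0,0],0],
  [[0,0,20],[0,0,0],0],
  [[0,0,15],[0,0,0],0],
  [[0,0,10],[0,0,0],0],
  [[0,0,4],[0,0,0],0],
  [[0,0,0],[0,0,0],0],
  [[0,0,0],[0,0,0],0],
])

```text
clock: 27.77
ee_pos: [440.1, 4.7, 91.4]
orientation: [3.142, -0.0, 0.0]
ft_force: [1.0, 1.1, 0.2]
gripper_width: 87.1
finger_force: 0.0
```

Emit:
step_arm([
  [[0,0,0],[0,0,0],1],
  [[0,0,0],[0,0,0],1],
  [[0,0,0],[0,0,0],1],
  [[0,0,0],[0,0,0],1],
  [[0,0,0],[0,0,0],1],
  [[0,0,0],[0,0,0],1],
  [[0,0,0],[0,0,0],1],
  [[0,0,0],[0,0,0],1],
])

```text
clock: 28.43
ee_pos: [439.8, 4.8, 91.1]
orientation: [-3.142, 0.0, -0.0]
ft_force: [0.0, -0.5, -1.2]
gripper_width: 41.6
finger_force: 0.0
```

Emit:
step_arm([
  [[0,0,0],[0,0,0],1],
  [[0,0,0],[0,0,0],1],
  [[0,0,0],[0,0,0],1],
  [[0,0,0],[0,0,0],1],
  [[0,0,0],[0,0,0],1],
  [[0,0,-2],[0,0,0],1],
  [[0,0,-3],[0,0,0],1],
  [[0,0,0],[0,0,0],1],
])

```text
clock: 29.1
ee_pos: [439.4, 5.1, 96.0]
orientation: [-3.141, 0.0, 0.001]
ft_force: [0.4, -0.2, -4.5]
gripper_width: 35.3
finger_force: 30.0
```

Emit:
step_arm([
  [[0,0,-15],[0,0,0],1],
  [[0,0,-25],[0,0,0],1],
  [[0,0,-30],[0,0,0],1],
  [[0,0,-30],[0,0,0],1],
  [[22,-27,0],[0,0,0],1],
  [[22,-27,0],[0,0,0],1],
  [[22,-27,0],[0,0,0],1],
  [[22,-27,0],[0,0,0],1],
])

```text
clock: 29.77
ee_pos: [528.3, 114.2, 196.0]
orientation: [-3.141, 0.001, 0.0]
ft_force: [0.2, 0.1, -5.3]
gripper_width: 35.2
finger_force: 30.0
```

Emit:
step_arm([
  [[22,-27,0],[0,0,0],1],
  [[22,-27,0],[0,0,0],1],
  [[22,-27,0],[0,0,0],1],
  [[15,-20,0],[0,0,0],1],
  [[9,-12,0],[0,0,0],1],
  [[0,0,0],[0,0,0],1],
  [[0,0,0],[0,0,0],1],
  [[0,0,0],[0,0,0],1],
])

```text
clock: 30.43
ee_pos: [616.9, 225.3, 195.0]
orientation: [3.141, -0.0, -0.004]
ft_force: [0.5, -0.3, -6.2]
gripper_width: 34.7
finger_force: 30.0
```

Emit:
step_arm([
  [[0,0,0],[0,0,0],1],
  [[0,0,0],[0,0,0],1],
  [[0,0,0],[0,0,0],1],
  [[0,0,0],[0,0,0],1],
  [[0,0,0],[0,0,0],1],
  [[0,0,0],[0,0,0],1],
  [[0,0,0],[0,0,0],1],
  [[0,0,0],[0,0,0],1],
])

```text
clock: 31.1
ee_pos: [617.9, 225.7, 196.1]
orientation: [-3.142, 0.0, -0.0]
ft_force: [-0.1, -0.7, -5.2]
gripper_width: 34.9
finger_force: 30.0
```

```bash
python3 - <<'E'
from h import *
i,im=snap("wrist","k");pickle.dump(i,open("k.pkl","wb"));s=snap("side")[1]
e=get_obs()["ee_pos"];print(e,togo([618.2,226.1,125]))
print(project(i,[e+[54,0,-41],e+[48,0,-29],e+[0,54,-41],e+[0,-54,-41]]),project(i,[[618.3,226.2,78],[619.8+66,226.2,20]]))
cv2.imwrite("pics/k2.png",np.hstack([im[:300,120:520],s[130:330,150:400][:, :250].repeat(1,0) if 0 else cv2.resize(s[130:330,150:400],(375,300))]))
E
```

```text
[617.8312065  225.77760048 196.07317223] (array([ 0.4, -0.3, 71.1]), array([-0.,  0., -0.]), 31.2)
[[313.57163998 140.28043936]
 [313.545665   156.23443819]
 [212.45535367 241.97798508]
 [414.68868197 242.04371074]] [[313.10310025 200.96834467]
 [313.23093068 105.14066423]]
```

View pics/k2.png

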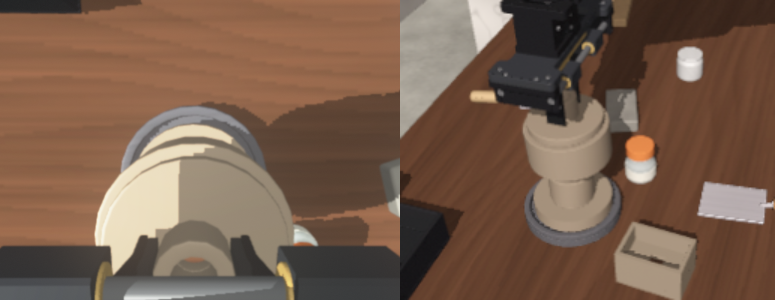

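The top half is held level above the core. Its body edge is at row 143 against 140 predicted, and columns 216 to 413, so it's centred to about 1 mm. Lowering it.

Emit:
step_arm([
  [[0.8,-0.5,8],[0,0,0],1],
  [[0,0,10],[0,0,0],1],
  [[0,0,8],[0,0,0],1],
  [[0,0,6],[0,0,0],1],
  [[0,0,4],[0,0,0],1],
  [[0,0,4],[0,0,0],1],
  [[0,0,0],[0,0,0],1],
  [[0,0,0],[0,0,0],1],
])

```text
clock: 31.87
ee_pos: [618.6, 226.3, 155.9]
orientation: [3.142, -0.0, -0.001]
ft_force: [-0.3, -1.1, -4.9]
gripper_width: 35.0
finger_force: 30.0
```

Emit:
step_arm([
  [[0,0,4],[0,0,0],1],
  [[0,0,4],[0,0,0],1],
  [[0,0,4],[0,0,0],1],
  [[0,0,4],[0,0,0],1],
  [[0,0,4],[0,0,0],1],
  [[0,0,2],[0,0,0],1],
  [[0,0,1],[0,0,0],1],
  [[0,0,0],[0,0,0],1],
])

```text
clock: 32.53
ee_pos: [618.4, 226.2, 132.7]
orientation: [3.141, -0.0, -0.001]
ft_force: [-0.7, -0.5, -5.5]
gripper_width: 35.0
finger_force: 30.0
```

Emit:
step_arm([
  [[0,0,1],[0,0,0],1],
  [[0,0,1],[0,0,0],1],
  [[0,0,1],[0,0,0],1],
  [[0,0,1],[0,0,0],1],
  [[0,0,0.5],[0,0,0],1],
  [[0,0,0],[0,0,0],1],
  [[0,0,0],[0,0,0],1],
  [[0,0,0],[0,0,0],1],
])

```text
clock: 33.2
ee_pos: [618.7, 226.3, 128.7]
orientation: [-3.142, 0.0, -0.0]
ft_force: [0.2, 0.2, -5.4]
gripper_width: 35.1
finger_force: 30.0
```

Emit:
step_arm([
  [[0,0,0.8],[0,0,0],1],
  [[0,0,0.8],[0,0,0],1],
  [[0,0,0.4],[0,0,0],1],
  [[0,0,0.4],[0,0,0],1],
  [[0,0,0.3],[0,0,0],1],
  [[0,0,0],[0,0,0],1],
  [[0,0,0],[0,0,0],1],
  [[0,0,0],[0,0,0],1],
])

```text
clock: 33.87
ee_pos: [618.6, 226.3, 126.5]
orientation: [-3.142, 0.0, -0.0]
ft_force: [-4.9, -1.9, 3.1]
gripper_width: 35.0
finger_force: 30.0
```

Emit:
step_arm([
  [[0,0,0.3],[0,0,0],1],
  [[0,0,0],[0,0,0],1],
  [[0,0,0.3],[0,0,0],1],
  [[0,0,0],[0,0,0],1],
  [[0,0,0],[0,0,0],1],
  [[0,0,0],[0,0,0],1],
  [[0,0,0],[0,0,0],1],
  [[0,0,0],[0,0,0],1],
])

```text
clock: 34.53
ee_pos: [618.6, 226.3, 126.5]
orientation: [-3.142, 0.0, -0.0]
ft_force: [-6.0, -1.9, 5.4]
gripper_width: 35.1
finger_force: 30.0
```

Emit:
step_arm([
  [[0,0,0.5],[0,0,0],1],
  [[0,0,0],[0,0,0],1],
  [[0,0,0.5],[0,0,0],1],
  [[0,0,0],[0,0,0],1],
  [[0,0,0.5],[0,0,0],1],
  [[0,0,0],[0,0,0],1],
  [[0,0,0],[0,0,0],1],
  [[0,0,0],[0,0,0],1],
])

```text
clock: 35.2
ee_pos: [618.7, 226.4, 126.2]
orientation: [-3.142, -0.0, -0.001]
ft_force: [-9.4, -2.2, 12.9]
gripper_width: 35.3
finger_force: 30.0
```

```bash
python3 - <<'E'
from h import *
o=get_obs();print(o["ft_force"],o["ee_pos"],o["wrist_torque"])
i,im=snap("wrist","m");pickle.dump(i,open("m.pkl","wb"));s=snap("side","ms")[1]
cv2.imwrite("pics/m2.png",np.hstack([im[:300,150:480],cv2.resize(s[150:300,180:360],None,fx=2,fy=2)]))
e=o["ee_pos"];print(project(i,[[618.6+54,226.3,84],[618.6+54,226.3,34],[617.8+53,226,34]]))
E
```

```text
[-9.41433927 -2.19067101 12.86738323] [618.70559151 226.38974554 126.2171563 ] [-0.39457392  1.62876385 -0.02323956]
[[313.82642719 140.22711948]
 [313.85152486 131.11121296]
 [314.32451194 134.0015985 ]]
```

View pics/m2.png

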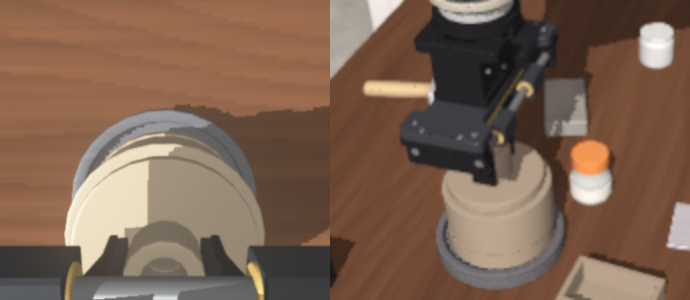

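The joint looks closed and level in the side view, and the body's front edge is at the expected place. I'll ease the push off and release.

Emit:
step_arm([
  [[0,0,-0.8],[0,0,0],1],
  [[0,0,-0.7],[0,0,0],1],
  [[0,0,0],[0,0,0],1],
  [[0,0,0],[0,0,0],0],
  [[0,0,0],[0,0,0],0],
  [[0,0,0],[0,0,0],0],
  [[0,0,0],[0,0,0],0],
  [[0,0,0],[0,0,0],0],
])

```text
clock: 35.97
ee_pos: [619.0, 226.4, 125.4]
orientation: [-3.141, 0.0, -0.001]
ft_force: [-0.6, -0.9, 0.2]
gripper_width: 60.4
finger_force: 0.0
```

Emit:
step_arm([
  [[0,0,-10],[0,0,0],0],
  [[0,0,-30],[0,0,0],0],
  [[0,0,-35],[0,0,0],0],
  [[0,0,-35],[0,0,0],0],
  [[-40,0,0],[0,0,0],0],
  [[-40,0,0],[0,0,0],0],
  [[-20,0,0],[0,0,0],0],
  [[0,0,0],[0,0,0],0],
])

```text
clock: 36.63
ee_pos: [515.3, 226.8, 236.2]
orientation: [-3.141, -0.002, 0.001]
ft_force: [1.2, 0.5, -1.4]
gripper_width: 87.1
finger_force: 0.0
```

Emit:
step_arm([
  [[0,0,0],[0,0,0],0],
  [[0,0,0],[0,0,0],0],
  [[0,0,0],[0,0,0],0],
  [[0,0,0],[0,0,0],0],
  [[0,0,0],[0,0,0],0],
  [[0,0,0],[0,0,0],0],
  [[0,0,0],[0,0,0],0],
  [[0,0,0],[0,0,0],0],
])

```text
clock: 37.3
ee_pos: [518.8, 226.2, 235.1]
orientation: [3.141, -0.001, -0.001]
ft_force: [0.3, -0.4, -0.1]
gripper_width: 86.9
finger_force: 0.0
```

```bash
python3 - <<'E'
from h import *
i,im=snap("wrist","n");pickle.dump(i,open("n.pkl","wb"));s=snap("side","ns")[1];t=snap("top","nt")
e=get_obs()["ee_pos"]
for z,r in((126,18),(126,10)):
  p=project(i,[[618.6,226.3,z]])[0]; print(z,r,p,hough(im,i,p,50,z,r,.12,3))
h=blob(im,tuple(p.tolist()));print(get_obs()["ee_pos"],togo([479.7,301.3,190],-.098))
u,v=map(int,p);cv2.imwrite("pics/n2.png",np.hstack([im[max(0,v-120):max(0,v-120)+240,u-160:u+160],cv2.resize(s[180:300,190:350],None,fx=2,fy=2)]))
E
```

```text
126 18 [313.56014092  55.57865537] [(array([314.5,  61.2,  16.4]), array([615.3, 225.7, 126. ])), (array([310.2,  58.2,  19.7]), array([617.1, 228.5, 126. ]))]
126 10 [313.56014092  55.57865537] [(array([314.2,  60.8,   9.8]), array([615.5, 225.9, 126. ])), (array([313.8,  55.8,   9. ]), array([618.4, 226.1, 126. ])), (array([312.5,  72.5,  10.5]), array([608.4, 227. , 126. ]))]
[518.6564804  226.25888982 235.22932196] (array([-39. , -75. ,  45.2]), array([0.   , 0.   , 0.098]), 37.45)
```

View pics/n2.png

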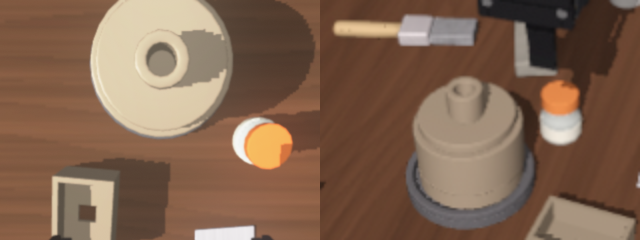

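The top half sits level inside the lip. The neck centre is at about (314,61), which makes it (615.4, 225.8). I'll cross-check that against the body's outline.

```bash
python3 - <<'E'
from h import *
i=pickle.load(open("n.pkl","rb"));im=cv2.imread("pics/n.png");ti=camera_info("top");T=cv2.imread("pics/nt.png");ci=camera_info("side");S=cv2.imread("pics/ns.png")
def clay(im):
    hsv=cv2.cvtColor(im,cv2.COLOR_BGR2HSV);m=((hsv[...,0]>13)&(hsv[...,0]<28)&(hsv[...,1]>30)&(hsv[...,1]<85)).astype(np.uint8)*255
    return cv2.morphologyEx(m,cv2.MORPH_OPEN,np.ones((5,5)))
h=blob(im,(280,60),clay(im));print(h.min(0),h.max(0),"body@84",circ(i,h[h[:,1]>2],84))
for k in(130,150,170): print(k,hough(im,i,(314,65),65,96,48,.06,2))
p=project(ti,[[616,226,126]])[0];print("top cam hole",hough(T,ti,p,16,126,10,.2,4),hough(T,ti,p,20,126,18,.15,4))
p=project(ci,[[616,226,126]])[0];print("side predicted neck",p, project(ci,[[618.6,226,126]])[0],hough(S,ci,p,14,126,15,.3,4))
E
```

```text
[243.   0.] [385. 136.] body@84 [616.6 225.7 107.4 107.6 616.5 225.7 107.9]
130 [(array([314. ,  66.5,  49.9]), array([614.4, 226. ,  96. ])), (array([310.5,  59.5,  50.3]), array([619.1, 228.5,  96. ])), (array([314.5,  53. ,  49.5]), array([623.4, 225.7,  96. ]))]
150 [(array([314. ,  66.5,  49.9]), array([614.4, 226. ,  96. ])), (array([310.5,  59.5,  50.3]), array([619.1, 228.5,  96. ])), (array([314.5,  53. ,  49.5]), array([623.4, 225.7,  96. ]))]
170 [(array([314. ,  66.5,  49.9]), array([614.4, 226. ,  96. ])), (array([310.5,  59.5,  50.3]), array([619.1, 228.5,  96. ])), (array([314.5,  53. ,  49.5]), array([623.4, 225.7,  96. ]))]
top cam hole [(array([220.2, 168.8,   9.6]), array([616.8, 226.5, 126. ]))] [(array([223. , 170.2,  17. ]), array([613.6, 220.6, 126. ])), (array([219.2, 169.2,  19.4]), array([615.7, 228.6, 126. ]))]
side predicted neck [261.90336359 223.61741717] [260.63175858 223.38269333] [(array([264.8, 224.5,  16. ]), array([609.8, 227. , 126. ]))]
```

The body outline gives (616.6, 225.7) and the top camera puts the hole at (616.8, 226.5). So the piece is level, with the neck centre near (616.2, 226.0). Next is the basin.

Emit:
step_arm([
  [[-13,-25,15],[0,0,0],0],
  [[-13,-25,15],[0,0,0],0],
  [[-13,-25,15],[0,0,0],0],
  [[0,0,30],[0,0,0.049],0],
  [[0,0,20],[0,0,0.049],0],
  [[0,0,0],[0,0,0],0],
  [[0,0,0],[0,0,0],0],
  [[0,0,0],[0,0,0],0],
])

```text
clock: 38.12
ee_pos: [480.6, 301.5, 141.7]
orientation: [-3.137, 0.153, -0.003]
ft_force: [-0.2, 1.0, -0.1]
gripper_width: 87.1
finger_force: 0.0
```

```bash
python3 - <<'E'
from h import *
i,im=snap("wrist","q");pickle.dump(i,open("q.pkl","wb"))
hs=cv2.cvtColor(im,cv2.COLOR_BGR2HSV);u,v=project(i,[[479.7,301.3,26]])[0].astype(int);s=26
m=np.zeros(im.shape[:2],np.uint8);m[v-s:v+s,u-s:u+s]=(hs[v-s:v+s,u-s:u+s,1]>80)*255
c=max(comps(m,3),key=cv2.contourArea);M=cv2.moments(c);p=(M["m10"]/M["m00"],M["m01"]/M["m00"])
print((u,v),p,M["m00"],on_plane(i,[p],26)[0]); print(get_obs()["ee_pos"],togo([479.7,301.3,37.5],-.098))
E
```

```text
(np.int64(314), np.int64(203)) (313.512756168967, 202.4884985361773) 398.5 [480.78172841 301.65331872  26.        ]
[481.06455514 301.58755824 142.33875467] (array([ -1.6,   0.6, 104.8]), array([-0.002, -0.003,  0.   ]), 38.1667)
```

Emit:
step_arm([
  [[-0.8,0.3,14],[0,0,0],0],
  [[0,0,25],[0,0,0],0],
  [[0,0,25],[0,0,0],0],
  [[0,0,20],[0,0,0],0],
  [[0,0,12],[0,0,0],0],
  [[0,0,8],[0,0,0],0],
  [[0,0,0],[0,0,0],0],
  [[0,0,0],[0,0,0],0],
])

```text
clock: 38.83
ee_pos: [479.7, 301.3, 37.4]
orientation: [-3.137, 0.154, -0.002]
ft_force: [0.9, -0.4, -0.3]
gripper_width: 87.0
finger_force: 0.0
```

Emit:
step_arm([
  [[0,0,0],[0,0,0],1],
  [[0,0,0],[0,0,0],1],
  [[0,0,0],[0,0,0],1],
  [[0,0,0],[0,0,0],1],
  [[0,0,0],[0,0,0],1],
  [[0,0,0],[0,0,0],1],
  [[0,0,0],[0,0,0],1],
  [[0,0,0],[0,0,0],1],
])

```text
clock: 39.5
ee_pos: [479.0, 301.2, 36.6]
orientation: [-3.138, 0.154, -0.0]
ft_force: [-0.9, 0.8, 2.9]
gripper_width: 55.5
finger_force: 30.0
```

Emit:
step_arm([
  [[0,0,0],[0,0,0],1],
  [[0,0,0],[0,0,0],1],
  [[0,0,-2],[0,0,0],1],
  [[0,0,-3],[0,0,0],1],
  [[0,0,-5],[0,0,0],1],
  [[0,0,0],[0,0,0],1],
  [[0,0,0],[0,0,0],1],
  [[0,0,0],[0,0,0],1],
])

```text
clock: 40.17
ee_pos: [478.8, 301.1, 46.3]
orientation: [-3.138, 0.154, 0.0]
ft_force: [0.3, 0.4, -1.8]
gripper_width: 56.0
finger_force: 30.0
```

Emit:
step_arm([
  [[0,0,-24],[0,0,0],1],
  [[0,0,-40],[0,0,0],1],
  [[0,0,-40],[0,0,0],1],
  [[0,0,-40],[0,0,0],1],
  [[0,0,0],[0,0,0],1],
  [[20,9,0],[0,0,0],1],
  [[30,13,0],[0,0,0],1],
  [[30,13,0],[0,0,0],1],
])

```text
clock: 40.83
ee_pos: [555.3, 258.5, 190.4]
orientation: [-3.138, 0.151, -0.001]
ft_force: [0.3, 0.5, -3.0]
gripper_width: 55.6
finger_force: 30.0
```

Emit:
step_arm([
  [[30,13,0],[0,0,0],1],
  [[20,8,0],[0,0,0],1],
  [[13,5,0],[0,0,0],1],
  [[0,0,0],[0,0,0],1],
  [[0,0,0],[0,0,0],1],
  [[0,0,0],[0,0,0],1],
  [[0,0,0],[0,0,0],1],
  [[0,0,0],[0,0,0],1],
])

```text
clock: 41.5
ee_pos: [614.3, 227.1, 190.2]
orientation: [-3.138, 0.152, 0.001]
ft_force: [-1.1, 0.7, -1.7]
gripper_width: 56.0
finger_force: 30.0
```

Emit:
step_arm([
  [[0,0,0],[0,0,0],1],
  [[0,0,0],[0,0,0],1],
  [[0,0,0],[0,0,0],1],
  [[0,0,0],[0,0,0],1],
  [[0,0,0],[0,0,0],1],
  [[0,0,0],[0,0,0],1],
  [[0,0,0],[0,0,0],1],
  [[0,0,0],[0,0,0],1],
])

```text
clock: 42.17
ee_pos: [615.2, 226.3, 190.3]
orientation: [-3.138, 0.154, 0.0]
ft_force: [1.1, 0.4, -1.9]
gripper_width: 55.7
finger_force: 30.0
```

```bash
python3 - <<'E'
from h import *
i,im=snap("wrist","r");pickle.dump(i,open("r.pkl","wb"))
o=get_obs();e=o["ee_pos"];print(e,togo([615.4,226,142.6],-.098))
hs=cv2.cvtColor(im,cv2.COLOR_BGR2HSV)
# held basin rim (top 52 above underside): front edge along its middle column, expected at +42 mm
r=R.from_rotvec(o["orientation"]);tx=r.apply([1,0,0])
for d in(0,.9,2): print(d,project(i,[e+tx*(42+d)+[0,0,52-36.6]]))
u=int(project(i,[e+tx*42+[0,0,15.4]])[0][0])
g=cv2.cvtColor(im,cv2.COLOR_BGR2GRAY)[:,u-25:u+26:10];print(u,[(v,g[v].tolist()) for v in range(150,260,4)])
E
```

```text
[615.17368727 226.32225101 190.26336241] (array([ 0.3,  0.3, 47.7]), array([ 0.,  0., -0.]), 42.2167)
0 [[313.28721049 193.31679048]]
0.9 [[313.28732191 190.83495186]]
2 [[313.28745717 187.78823439]]
313 [(150, [222, 222, 221, 221, 221, 221]), (154, [222, 222, 221, 221, 220, 220]), (158, [222, 222, 221, 221, 221, 220]), (162, [221, 221, 221, 220, 220, 220]), (166, [121, 122, 122, 116, 115, 115]), (170, [109, 109, 109, 109, 108, 108]), (174, [109, 109, 109, 109, 109, 108]), (178, [109, 108, 109, 108, 109, 108]), (182, [108, 108, 109, 109, 108, 108]), (186, [108, 109, 108, 108, 108, 108]), (190, [110, 111, 111, 111, 110, 110]), (194, [141, 141, 141, 141, 141, 141]), (198, [141, 141, 141, 140, 141, 140]), (202, [140, 141, 141, 141, 141, 141]), (206, [141, 141, 141, 140, 141, 141]), (210, [140, 140, 140, 140, 140, 140]), (214, [140, 140, 140, 140, 140, 140]), (218, [139, 140, 139, 140, 140, 140]), (222, [139, 140, 139, 139, 140, 139]), (226, [139, 140, 139, 140, 140, 140]), (230, [139, 140, 139, 140, 140, 140]), (234, [138, 138, 140, 139, 139, 139]), (238, [139, 138, 139, 140, 139, 139]), (242, [139, 138, 139, 139, 139, 139]), (246, [138, 140, 141, 139, 141, 139]), (250, [138, 218, 218, 176, 217, 139]), (254, [138, 219, 218, 218, 218, 138]), (258, [138, 219, 217, 217, 218, 139])]
```

The rim's front edge at row 190.5 confirms the 0.9 mm offset. Lowering over the neck.

Emit:
step_arm([
  [[0.2,0.2,6],[0,0,0],1],
  [[0,0,8],[0,0,0],1],
  [[0,0,6],[0,0,0],1],
  [[0,0,4],[0,0,0],1],
  [[0,0,3],[0,0,0],1],
  [[0,0,3],[0,0,0],1],
  [[0,0,3],[0,0,0],1],
  [[0,0,0],[0,0,0],1],
])

```text
clock: 42.88
ee_pos: [615.0, 226.0, 156.6]
orientation: [3.138, -0.154, -0.001]
ft_force: [-0.9, -0.3, -2.7]
gripper_width: 55.4
finger_force: 30.0
```

Emit:
step_arm([
  [[0,0,2],[0,0,0],1],
  [[0,0,2],[0,0,0],1],
  [[0,0,2],[0,0,0],1],
  [[0,0,1.5],[0,0,0],1],
  [[0,0,1],[0,0,0],1],
  [[0,0,0.5],[0,0,0],1],
  [[0,0,0],[0,0,0],1],
  [[0,0,0],[0,0,0],1],
])

```text
clock: 43.55
ee_pos: [615.4, 226.1, 148.3]
orientation: [-3.138, 0.154, -0.0]
ft_force: [-0.4, -0.8, -2.4]
gripper_width: 55.4
finger_force: 30.0
```

Emit:
step_arm([
  [[0,0,0.8],[0,0,0],1],
  [[0,0,0.8],[0,0,0],1],
  [[0,0,0.8],[0,0,0],1],
  [[0,0,0.8],[0,0,0],1],
  [[0,0,0.6],[0,0,0],1],
  [[0,0,0],[0,0,0],1],
  [[0,0,0],[0,0,0],1],
  [[0,0,0],[0,0,0],1],
])

```text
clock: 44.22
ee_pos: [615.4, 226.1, 144.5]
orientation: [-3.138, 0.154, 0.0]
ft_force: [0.3, -0.2, -1.6]
gripper_width: 55.9
finger_force: 30.0
```

Emit:
step_arm([
  [[0,0,0.4],[0,0,0],1],
  [[0,0,0],[0,0,0],1],
  [[0,0,0.4],[0,0,0],1],
  [[0,0,0],[0,0,0],1],
  [[0,0,0.4],[0,0,0],1],
  [[0,0,0],[0,0,0],1],
  [[0,0,0],[0,0,0],1],
  [[0,0,0],[0,0,0],1],
])

```text
clock: 44.88
ee_pos: [615.4, 226.1, 143.3]
orientation: [-3.138, 0.154, 0.0]
ft_force: [0.2, -0.3, -1.7]
gripper_width: 55.4
finger_force: 30.0
```

Emit:
step_arm([
  [[0,0,0.3],[0,0,0],1],
  [[0,0,0],[0,0,0],1],
  [[0,0,0.3],[0,0,0],1],
  [[0,0,0],[0,0,0],1],
  [[0,0,0.3],[0,0,0],1],
  [[0,0,0],[0,0,0],1],
  [[0,0,0],[0,0,0],1],
  [[0,0,0],[0,0,0],1],
])

```text
clock: 45.55
ee_pos: [615.4, 226.1, 142.6]
orientation: [-3.138, 0.154, -0.0]
ft_force: [-0.9, 0.2, -0.0]
gripper_width: 56.2
finger_force: 30.0
```

Emit:
step_arm([
  [[0,0,0.3],[0,0,0],1],
  [[0,0,0],[0,0,0],1],
  [[0,0,0.3],[0,0,0],1],
  [[0,0,0],[0,0,0],1],
  [[0,0,0],[0,0,0],1],
  [[0,0,0],[0,0,0],1],
  [[0,0,0],[0,0,0],1],
  [[0,0,0],[0,0,0],1],
])

```text
clock: 46.22
ee_pos: [615.4, 226.1, 142.6]
orientation: [-3.138, 0.154, -0.0]
ft_force: [-3.6, -1.3, 5.6]
gripper_width: 55.8
finger_force: 30.0
```

Firm contact at the expected height of 142.6. I'll ease off, release, and back away for a final look.

Emit:
step_arm([
  [[0,0,-0.5],[0,0,0],1],
  [[0,0,0],[0,0,0],0],
  [[0,0,0],[0,0,0],0],
  [[0,0,0],[0,0,0],0],
  [[0,0,0],[0,0,0],0],
  [[0,0,0],[0,0,0],0],
  [[0,0,-10],[0,0,0],0],
  [[0,0,-30],[0,0,0],0],
])

```text
clock: 46.88
ee_pos: [612.1, 225.3, 177.4]
orientation: [3.135, -0.154, -0.015]
ft_force: [0.9, 0.2, 0.3]
gripper_width: 85.6
finger_force: 0.0
```

Emit:
step_arm([
  [[0,0,-35],[0,0,0],0],
  [[0,0,-35],[0,0,0],0],
  [[-40,0,-10],[0,0,0],0],
  [[-40,0,0],[0,0,0],0],
  [[-40,0,0],[0,0,0],0],
  [[-20,0,0],[0,0,0],0],
  [[0,0,0],[0,0,0],0],
  [[0,0,0],[0,0,0],0],
])

```text
clock: 47.55
ee_pos: [475.8, 240.2, 263.7]
orientation: [-3.137, 0.152, -0.004]
ft_force: [1.1, 0.1, 0.2]
gripper_width: 87.2
finger_force: 0.0
```

```bash
python3 - <<'E'
from h import *
i,im=snap("wrist","z");s=snap("side","zs")[1];t=snap("top","zt")[1]
cv2.imwrite("pics/z2.png",np.vstack([np.hstack([cv2.resize(s[160:310,180:380],(400,300)),im[:300,130:530]]),np.hstack([s[130:330,100:500],t[100:300,150:550]])]))
print(get_obs()["ee_pos"],get_obs()["ft_force"])
E
```

```text
[477.1847203  239.72404923 262.84355216] [-0.79606426  0.03745153 -0.48976728]
```

View pics/z2.png

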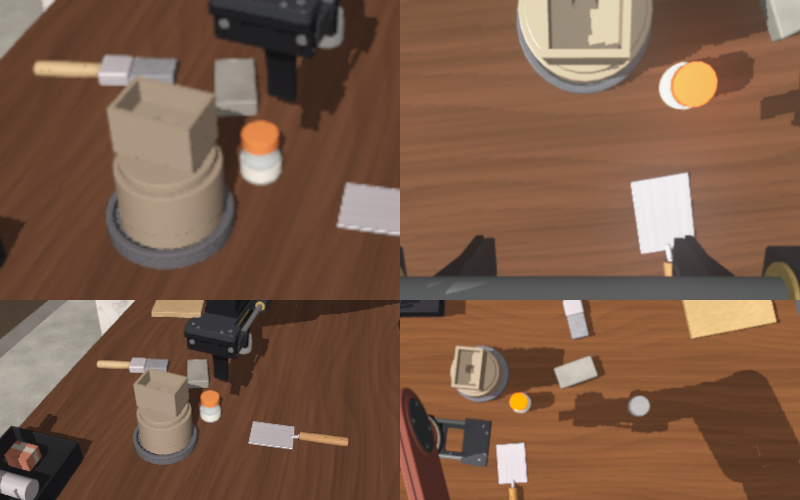

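The final picture shows the whole stack assembled and level on the stand at side-crop (170,170). The jar, tin, stone, brush and trowel look unmoved, and the gripper is clear.

```bash
python3 -c "
from plant import *
print(sign_off())"
```

```text
the job is handed in; nothing more can be done
None
```

The mould is assembled on its stand in the order asked, each piece lowered until it touched and looking seated and level, the bystanders apparently unmoved, and the job was handed in at about 48 s of the 106 s; the hand-in returned no verdict.

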